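Load the coffee tin dispenser in serving order

TASK

Load the three coffee tins from the tray into the leaning gravity-feed dispenser, one by one through the mouth at its top, so that the tallest will come out first, then the middle one, then the shortest: tallest at the bottom, shortest on top. Each tin must slide fully home onto the stop or the tin below before the next goes in, and the finished stack comes up to the brass marks. Leave the moka pot, the ashtray and the white tub where they are.

Things in the scene. Friction and masses are not known exactly. Their poses are not given: they have to be found in the camera images.
- chute: Steel channel of the fixed tin dispenser, leaning 35 degrees from vertical: mouth at the top on the robot's side, foot farther from the robot. Origin: on the centre line at the stop plate's upper face at the foot, 55 mm above the counter. z: up along the channel to the mouth; y: across; x: square to its floor, out of the open face (up and away from the robot).
- mouth (a point): Centre of the loading mouth, 240 mm up the channel's centre line; axes as the channel's. The mouth is 68 mm wide (y, between the walls) and 67 mm high (x, from the floor at -30 to a thin hoop at +37 mm). A tin goes in in line with the channel; fingers do not fit between tin and walls, so let go at the mouth: it slides down by itself. Inside, a tin's axis is at x = 0.
- floor_end (a point): Upper end of the channel's floor: a 44 mm wide tongue of the floor (its surface at x = -30 mm of the channel) goes on 35 mm past the mouth, to 275 mm up the channel; this point is the middle of its end. The side walls (outer faces 74 mm apart, rising to x = 0) end at the mouth. A thin bar runs down in front of the open face from the hoop to 115 mm above the stop.
- mark (a point): On the centre line, level with the two brass marks on the channel's side walls, 225 mm up the channel from the stop: the top of the full stack comes here.
- tray: Fixed wooden tray, 250 x 270 x 10 mm, on which the three tins stand. Origin: centre of its underside, z up.
- tall_center (a point): Centre (half-way up) of the tallest coffee tin: a rigid closed aluminium cylinder 60 mm in diameter and 90 mm high, about 180 g, standing upright; z along its axis.
- tall: The same tallest tin, origin at the centre of its underside; z along its axis.
- middle_center (a point): Centre (half-way up) of the middle-height coffee tin: a rigid closed aluminium cylinder 60 mm in diameter and 75 mm high, about 150 g, standing upright; z along its axis.
- middle: The same middle-height tin, origin at the centre of its underside; z along its axis.
- short_center (a point): Centre (half-way up) of the shortest coffee tin: a rigid closed aluminium cylinder 60 mm in diameter and 60 mm high, about 120 g, standing upright; z along its axis.
- short: The same shortest tin, origin at the centre of its underside; z along its axis.
- moka: Round aluminium moka pot, about 180 mm high, beyond the work; bystander. Origin: centre of its underside.
- ashtray: Square glass ashtray with spoons, 120 x 120 x 32 mm; bystander on the right. Origin: centre of its underside.
- tub: White plastic tub with flip-top lid, 75 x 100 x 85 mm; bystander on the right, between the dispenser and the saucer stand. Origin: centre of its underside.
There are look-alikes about, which are no part of the job. What is shaped like the middle but orange or pink is not meant.

How it is judged:
By the outcome, as a careful person would: the job done as asked, in the order asked, and still so for the second after the job is handed in, with the robot touching nothing.
It also fails if it takes over 72 s, if anything falls off the work surface, if the arm or the gripper's body presses on something with over 40 N, if the wrist force passes 120 N, or if a joint passes its speed limit or range.

ROBOT

A 6-joint arm with a two-finger parallel gripper is mounted at the origin on the work surface. World frame = base frame: x ahead of the robot, y to its left, z up, the work surface at z = 0. Lengths are in m, angles in degrees, forces in N, time in s.
With the tool pointing down it reaches from about 0.375 to 0.9 m from the base axis. Payload 3.1 kg.
Tool frame: the origin (TCP) lies at the centre of the arm's flange, where the gripper is bolted on; the fingertips stand 182 mm ahead of it and the grasp point (between the pads) lies 164 mm ahead of it; x points along the fingers, z is the direction in which the jaws open and shut, and the axes are right-handed (so a half turn about x gives the same grasp; the last joint's range is limited). The gripper opens to 87 mm and grips with 3 to 60 N. Pads are 19 mm wide; open, the fingers measure 117 mm over their backs; the gripper's body (75 mm by 190 mm) begins 51 mm behind the grasp point.
Start: joints at [60.418, 30.224, 82.088, -0, 67.689, -10.227], TCP at [0.207, 0.59, 0.405] pointing down, gripper open.
Joint ranges: [-176.69, 176.69], [-43.24, 126.21], [12.49, 139.97], [-82, 262], [0, 151.66], [-163.58, 163.58]. Speed limits (degrees/s): [159.86, 159.86, 180, 180, 180, 180].

INTERFACE

Orientations are given as a 3x3 rotation matrix whose columns are the frame's x, y, z axes.
In Python, from rig import bot gives the robot as it stands.
- The arm moves only by the shell command python3 -m crank 'ROWS' [OPENING]. ROWS is JSON, a list of rows, each an object with "offset": the shift along the tool's x, y, z in m, a list of three; "spin": the turn about the tool's x in rad. A call has 1 to 12 rows; each row shifts and turns the commanded pose from where the row before left it, along the tool's axes as they then stand; what a row does not reach is not made up. A row lasts 1/10 s, in which the tool goes at most 50 mm and 8.59 degrees, less where a joint would pass 70% of its speed; a pose out of reach is approached as far as the arm can. A call is refused whole if a number of a shift passes 0.05 or a number of a turn 0.15, either way. A call with a gripper value outside its range is refused whole. OPENING is the finger opening in m, from 0 to 0.087, set as the call begins (- or left out, the last holds). The fingers move at their own pace and stop on an object; the grip force is fixed at half the most. Time passes only in rows, so rows that do not move let the fingers close. It gives the time, the measured TCP pose, the force and the opening at its end, in the units of the state.
- bot.read_state(): the state, without advancing time (a new reading comes with each control period).
- bot.capture(name): name is "side" or "top" or "wrist"; returns a dict with "pixels" (400x640x3 uint8, blue, green, red), "depth" (400x640 float32, m along the optical axis (not along the pixel's ray), 0 where there is no reading), "K" (3x3 intrinsics, pixels), "world_to_cam" (4x4, takes a point from world to camera coordinates). Camera axes: x right, y up, looking along -z (the intrinsics and any distortion apply to the point x, -y, -z); pixel columns grow to the right and rows downward; lengths in m; the calibration is good to about 2 mm. A picture is of the moment at which its call begins.
- bot.hand_in(): hands the job in, once; it reports no verdict.
Trained networks look in a picture, given as the dict that the camera call returned (one of the last four; its "shot" number tells which), for a name from the list of things; names that differ only in an ending like _2 or _b are one class to them, and where a whole thing is asked for, a point or a joint stands for the part that bears it (a point fixed in the world has none). Each returns a list of dicts, best first, with "p" (0 to 1); they miss things now and then, are a little off and sometimes report something else, mostly with a low value. They report only what shows in the picture. A call takes as long as a camera call. They do not tell look-alikes from the thing itself.
- bot.regions_of(label, picture): "region" (400x640 bool, what is visible of it) and "extent" ([centre column, centre row, width, height] in pixels, round what is visible of it).
The state is a dict: "time_s": time; "joint_positions": joint angles; "qvel": joint speeds; "tau": joint torques, N m; "position": TCP position; "tcp_rot": TCP orientation; "force": force on the tool from outside, world axes, zero at the start; "moment": the same for the moment, N m; "opening": opening from 0.0 (shut) to 1.0 (fully open).
Only numpy, scipy, OpenCV 4.12 (cv2) and the standard library are available. Lean on these libraries where they do the work, as an engineer would, in place of code of your own. Each camera call takes 0.05 s, during which the arm holds its last target.

## Working session

There is one attempt and no reset: what is moved stays moved. The work goes in short steps, Python scripts to look and compute and a shell command to move; the robot and the scene stay as the last step left them, time stands still between calls to the robot, and variables do not carry over. Pictures are saved under pics/ and viewed, and the job is handed in when it is done.

```bash
ls; mkdir -p pics
python3 - <<'E'
from rig import bot
import cv2
s=bot.read_state();print(s)
for n in("side","top","wrist"):
    c=bot.capture(n);cv2.imwrite(f"pics/{n}0.png",c["pixels"]);print(n,c["K"],c["world_to_cam"],c.keys())
E
```

```text
pics
{'time_s': 0.0, 'joint_positions': array([ 6.04203384e+01,  3.02782188e+01,  8.21570382e+01, -1.87002061e-04,
        6.76882166e+01, -1.02301134e+01]), 'qvel': array([-0.03132797, -0.01902303, -0.07288337, -0.01420845, -0.02546979,
       -0.01700465]), 'tau': array([ 1.00876063e-03, -4.40035522e+01, -1.76596963e+01,  6.35118247e-02,
        5.83328353e-02, -1.89331572e-04]), 'position': array([0.20690884, 0.58938922, 0.4037756 ]), 'tcp_rot': array([[-1.06116332e-03, -9.43514987e-01,  3.31328151e-01],
       [-1.87564693e-03,  3.31329632e-01,  9.43513199e-01],
       [-9.99997678e-01,  3.79766972e-04, -2.12129584e-03]]), 'force': array([0.30682433, 0.48939129, 0.74012693]), 'moment': array([0.02163621, 0.01974856, 0.04612912]), 'opening': 0.9990724268554357}
side [[403.66994455   0.         317.43517662]
 [  0.         403.66994455 194.42087699]
 [  0.           0.           1.        ]] [[ 0.69732073 -0.71669639  0.00949124 -0.39128793]
 [ 0.36936128  0.37066095  0.85216354 -0.32529469]
 [-0.61426057 -0.5907256   0.52318946 -0.98561853]
 [ 0.          0.          0.          1
[... 165 characters left out ...]
.           0.           1.        ]] [[ 0.02894561 -0.99950424  0.01238638 -0.05981473]
 [ 0.99873381  0.02942893  0.04080095 -0.52036039]
 [-0.04114524  0.01118969  0.99909052 -1.43450272]
 [ 0.          0.          0.          1.        ]] dict_keys(['pixels', 'depth', 'K', 'world_to_cam', 'shot'])
wrist [[341.68471686   0.         317.43360005]
 [  0.         341.68471686 193.81394086]
 [  0.           0.           1.        ]] [[ 0.33235091  0.94315469 -0.0014478  -0.62354075]
 [-0.90707365  0.31921531 -0.27444304  0.03280956]
 [-0.25838008  0.09252466  0.96160227 -0.3895068 ]
 [ 0.          0.          0.          1.        ]] dict_keys(['pixels', 'depth', 'K', 'world_to_cam', 'shot'])
```

View pics/side0.png

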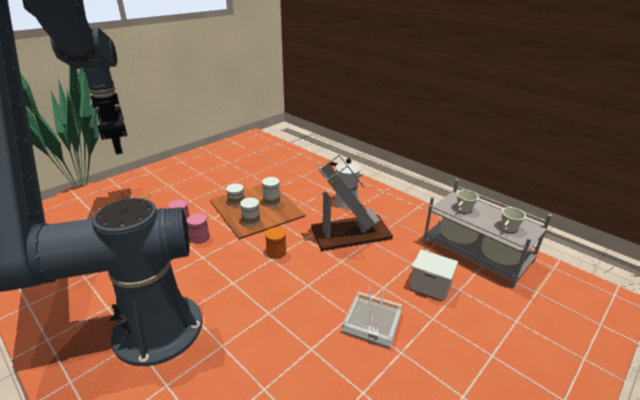

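View pics/top0.png

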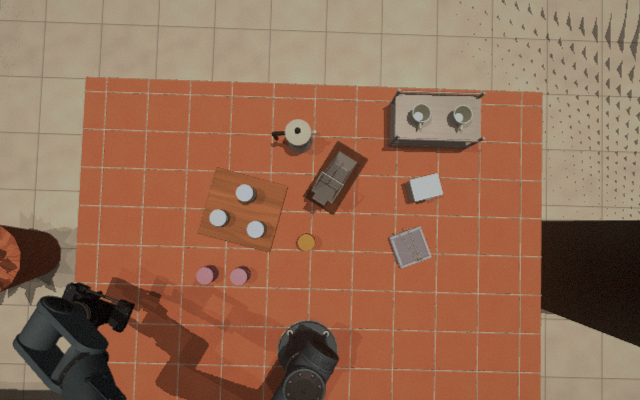

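View pics/wrist0.png

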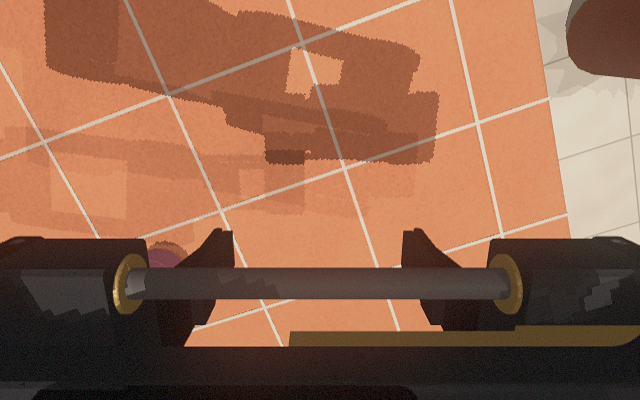

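The top view shows three white-lidded tins on the tray at (245,193), (219,217) and (256,229). The look-alikes, orange (306,242) and pink (206,275) and (240,275), are off the tray. The chute is near (336,178). Next I measure them by depth.

```bash
cat > h.py <<'E'
from rig import bot
import cv2, numpy as np
def world(c):
    K=c["K"];d=c["depth"];v,u=np.mgrid[0:400,0:640]
    P=np.stack([(u-K[0,2])/K[0,0]*d,-(v-K[1,2])/K[1,1]*d,-d],-1)
    T=np.linalg.inv(c["world_to_cam"])
    W=P@T[:3,:3].T+T[:3,3]; W[d==0]=np.nan
    return W
def proj(c,p):
    q=c["world_to_cam"]@np.r_[p,1]; K=c["K"]
    return K[0,0]*q[0]/-q[2]+K[0,2], K[1,1]*-q[1]/-q[2]+K[1,2]
E
python3 - <<'E'
from h import *
for cam in("top","side"):
    c=bot.capture(cam);W=world(c)
    for l in("tall","middle","short","chute","tray"):
        for r in bot.regions_of(l,c)[:4]:
            m=r["region"];p=W[m];p=p[~np.isnan(p[:,0])]
            if len(p)==0: print(cam,l,r["p"],"nodepth");continue
            zt=np.percentile(p[:,2],95);t=p[abs(p[:,2]-np.percentile(p[:,2],80))<.006]
            print(cam,l,round(r["p"],2),np.round(r["extent"]),m.sum(),"ztop %.3f"%zt,"centre",np.round((t.min(0)+t.max(0))/2,3),np.round(t.mean(0),3))
    np.save(f"{cam}_W.npy",W)
    x=c["pixels"][120:260,190:390] if cam=="top" else c["pixels"][140:260,200:420]
    cv2.imwrite(f"pics/{cam}1.png",cv2.resize(x,None,fx=3.6,fy=3.6,interpolation=cv2.INTER_CUBIC))
E
```

```text
top tall 0.53 [248. 193.  21.  19.] 285 ztop 0.105 centre [0.557 0.228 0.102] [0.556 0.229 0.101]
top middle 0.84 [239. 274.  21.  21.] 303 ztop 0.080 centre [0.268 0.245 0.077] [0.269 0.245 0.076]
top middle 0.76 [257. 231.  18.  15.] 274 ztop 0.090 centre [0.432 0.192 0.087] [0.433 0.191 0.086]
top middle 0.62 [425. 186.  39.  32.] 864 ztop 0.089 centre [ 0.596 -0.396  0.086] [ 0.595 -0.396  0.085]
top middle 0.57 [205. 274.  23.  22.] 323 ztop 0.080 centre [0.269 0.361 0.077] [0.268 0.361 0.076]
top short 0.61 [219. 218.  18.  19.] 287 ztop 0.076 centre [0.469 0.323 0.072] [0.469 0.324 0.071]
top chute 0.68 [334. 179.  45.  52.] 1252 ztop 0.265 centre [ 0.577 -0.044  0.227] [ 0.556 -0.037  0.228]
top tray 0.76 [244. 209.  89.  81.] 4215 ztop 0.016 centre [0.5   0.249 0.013] [0.504 0.249 0.011]
side tall 0.85 [270. 192.  15.  31.] 461 ztop 0.099 centre [0.555 0.226 0.096] [0.553 0.223 0.097]
side middle 0.91 [196. 229.  25.  32.] 550 ztop 0.074 centre [0.266 0.242 0.071] [0.265 0.238 0.072]
side middle 0.89 [275. 245.  18.  29.] 530 ztop 0.074 centre [0.392 0.009 0.072] [0.389 0.008 0.072]
side middle 0.5 [177. 206.  26.  23.] 222 ztop 0.318 centre [0.269 0.359 0.072] [0.27  0.359 0.072]
side short 0.53 [235. 197.  22.  21.] 356 ztop 0.070 centre [0.468 0.32  0.067] [0.466 0.317 0.067]
side chute 0.62 [346. 194.  64.  67.] 1101 ztop 0.240 centre [ 0.565 -0.052  0.219] [ 0.566 -0.052  0.219]
side tray 0.62 [434. 274.  48.  46.] 1553 ztop 0.085 centre [ 0.593 -0.403  0.083] [ 0.589 -0.403  0.083]
```

View pics/top1.png

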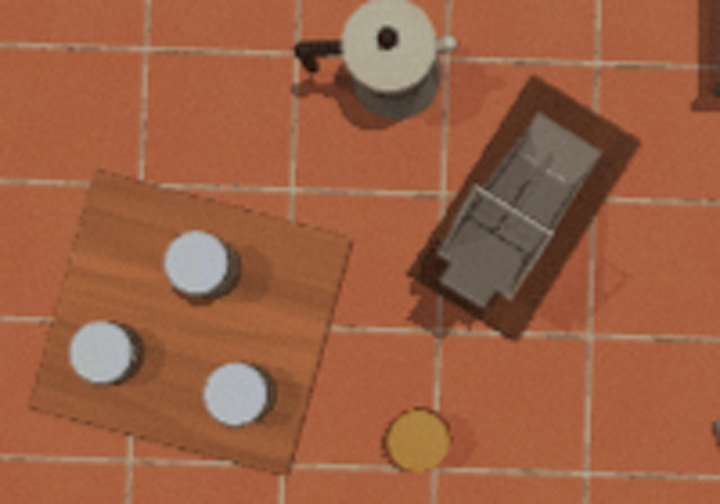

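View pics/side1.png

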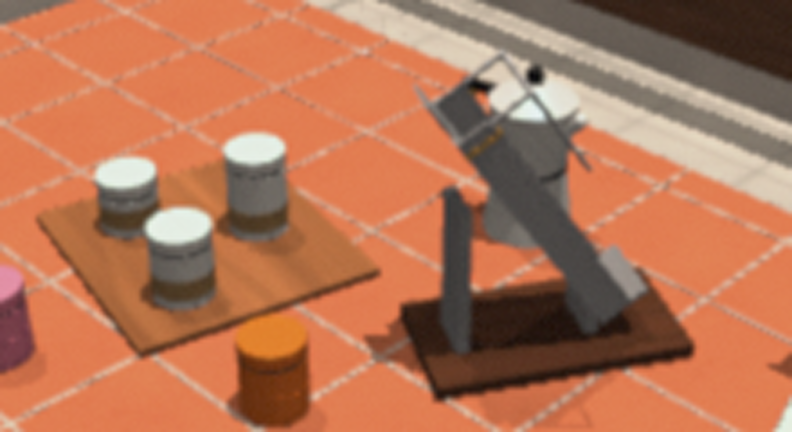

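Run:
```python
from h import *
from scipy.optimize import least_squares
c=bot.capture("top");W=world(c)
m=np.zeros((400,640),bool);m[145:212,305:365]=1
p=W[m];p=p[~np.isnan(p[:,0])];p=p[p[:,2]>.07]
print(len(p))
cs,sn=np.cos(np.radians(35)),np.sin(np.radians(35))
# floor plane: RANSAC over psi, offset
best=(0,)
for psi in np.radians(np.arange(-60,0,.5)):
    n=np.array([cs*np.cos(psi),cs*np.sin(psi),sn]); d=p@n
    h,e=np.histogram(d,np.arange(d.min(),d.max()+.002,.002))
    # smooth
    i=h.argmax()
    if h[i]>best[0]: best=(h[i],np.degrees(psi),e[i]+.001)
print(best)
psi=np.radians(best[1]);d=best[2]
inl=p
def f(x):
    n=np.array([cs*np.cos(x[0]),cs*np.sin(x[0]),sn]);return np.clip((P@n-x[1]),-.02,.02)
for th in(.01,.006,.005):
    n=np.array([cs*np.cos(psi),cs*np.sin(psi),sn]);P=p[abs(p@n-d)<th]
    r=least_squares(f,[psi,d],loss="soft_l1",f_scale=.002);psi,d=r.x
    print(np.degrees(psi),d,len(P),np.std(f(r.x)))
# free plane
cen=P.mean(0);nn=np.linalg.svd(P-cen)[2][2];nn*=np.sign(nn[2]);print("free n",nn,"tilt",np.degrees(np.arcsin(nn[2])),np.degrees(np.arctan2(nn[1],nn[0])))
Z=np.array([-sn*np.cos(psi),-sn*np.sin(psi),cs]);Y=np.cross(Z,n)
X=np.array([cs*np.cos(psi),cs*np.sin(psi),sn]);Y=np.cross(Z,X)
q=np.c_[p@X-d,p@Y,p@Z]
ym=np.median(q[abs(q[:,0])<.005][:,1])
# list by z bins
for lo in np.arange(q[:,2].min(),q[:,2].max(),.012):
    s=q[(q[:,2]>=lo)&(q[:,2]<lo+.012)]
    fl=s[abs(s[:,0])<.006];wl=s[abs(s[:,0]-.03)<.01]
    print("%.3f"%lo,len(s),"floor y",np.round([fl[:,1].min(),fl[:,1].max()],3) if len(fl) else "", "wall y",np.round(np.sort(wl[:,1]),3)[[0,-1]] if len(wl) else "")
np.savez("chute_pts.npz",p=p)
print("X",X,"Y",Y,"Z",Z)
```

```text
874
(np.int64(362), np.float64(-30.5), np.float64(0.5332507834991774))
-30.32062023614109 0.5334203311423683 694 0.0017581859269988583
-30.11105198370529 0.5341139818842527 684 0.0014105928761948916
-30.16784262185353 0.5339076534003356 682 0.0013793480765680848
free n [ 0.70794304 -0.41184076  0.57376288] tilt 35.01304209297641 -30.18839566759306
-0.309 4 floor y  wall y [0.21  0.281]
-0.297 8 floor y [0.213 0.256] wall y [0.208 0.279]
-0.285 35 floor y [0.211 0.277] wall y [0.208 0.28 ]
-0.273 30 floor y [0.212 0.278] wall y [0.209 0.281]
-0.261 36 floor y [0.211 0.278] wall y [0.208 0.278]
-0.249 29 floor y [0.215 0.277] wall y [0.279 0.28 ]
-0.237 39 floor y [0.211 0.278] wall y [0.207 0.28 ]
-0.225 9 floor y [0.211 0.273] wall y [0.208 0.281]
-0.213 41 floor y [0.212 0.277] wall y [0.208 0.28 ]
-0.201 37 floor y [0.211 0.278] wall y [0.209 0.28 ]
-0.189 44 floor y [0.212 0.278] wall y [0.208 0.281]
-0.177 48 floor y [0.211 0.277] wall y [0.209 0.279]
-0.165 43 floor y [0.212 0.278] wall y 
-0.153 47 floor y [0.211 0.278] wall y [0.278 0.28 ]
-0.141 50 floor y [0.211 0.278] wall y [0.279 0.279]
-0.129 42 floor y [0.212 0.278] wall y [0.278 0.28 ]
-0.117 52 floor y [0.211 0.277] wall y [0.278 0.278]
-0.105 52 floor y [0.207 0.278] wall y [0.278 0.278]
-0.093 143 floor y [0.208 0.281] wall y [0.206 0.283]
-0.081 31 floor y [0.222 0.266] wall y 
-0.069 31 floor y [0.223 0.265] wall y 
-0.057 23 floor y [0.224 0.266] wall y 
X [ 0.70820362 -0.4116524   0.57357644] Y [0.50253479 0.86455699 0.        ] Z [-0.49588952  0.28824211  0.81915204]
```

Run:
```python
from h import *
c=bot.capture("top")
x=c["pixels"][140:215,300:372];cv2.imwrite("pics/chute_top.png",cv2.resize(x,None,fx=8,fy=8,interpolation=cv2.INTER_CUBIC))
```

```text
(no output)
```

View pics/chute_top.png

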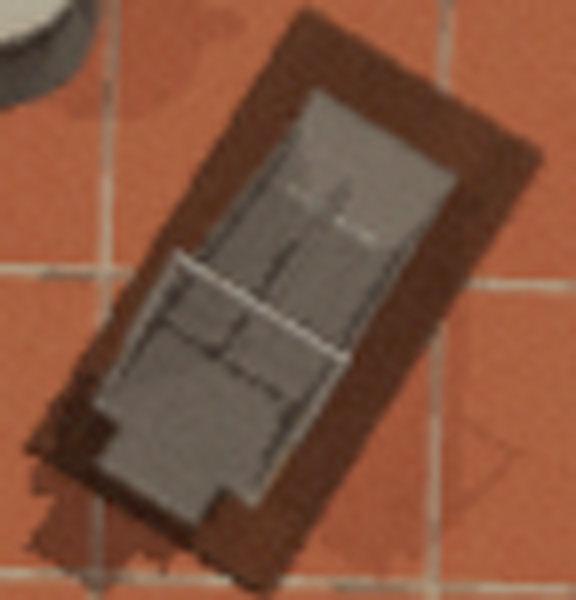

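```bash
cat >> h.py <<'E'
ps=np.radians(-30.17);cs,sn=np.cos(np.radians(35)),np.sin(np.radians(35))
X=np.array([cs*np.cos(ps),cs*np.sin(ps),sn]);Z=np.array([-sn*np.cos(ps),-sn*np.sin(ps),cs]);Y=np.cross(Z,X)
O=X*.5639+Y*.2445+Z*(-.3277)
def C(x,z,y=0): return O+X*x+Y*y+Z*z
def TC(x,z): return C(x,z)+[0,0,.164]   # tcp for grasp at chute x,z
def go(p,s=None):
    s=s or bot.read_state();R=s["tcp_rot"];return np.round(R.T@(np.array(p)-s["position"])*1000,1)
def show():
    s=bot.read_state();p=s["position"];g=p+s["tcp_rot"][:,0]*.164-O
    print("t %.2f"%s["time_s"],"tcp",p.round(4),"jawyaw %.2f"%np.degrees(np.arctan2(s["tcp_rot"][1,2],s["tcp_rot"][0,2])),"F",s["force"].round(1),"op %.3f"%s["opening"],"grasp in chute xyz mm",(np.array([g@X,g@Y,g@Z])*1000).round(1))
    return s
E
python3 - <<'E'
from h import *
s=show();print(O,C(0,.240),C(0,.275))
for a in((.029,.284),(0,.312),(0,.264)): print(a,TC(*a),np.hypot(*TC(*a)[:2]))
print(go([.557,.228,.30]), s["joint_positions"])
# mouth overlay check in side view
c=bot.capture("side");im=c["pixels"].copy();im=cv2.resize(im[140:260,280:420],None,fx=5,fy=5)
for q in [C(-.03,.275,.022),C(-.03,.275,-.022),C(0,.24,.037),C(0,.24,-.037),C(-.03,0,-.037),C(.037,.24,.034),C(.037,.24,-.034),C(0,.225,-.037)]:
    u,v=proj(c,q);cv2.circle(im,(int((u-280)*5+2),int((v-140)*5+2)),4,(0,255,0),1)
cv2.imwrite("pics/ov.png",im)
E
```

```text
t 0.85 tcp [0.2071 0.5897 0.4048] jawyaw 70.65 F [0.6 0.5 0.4] op 1.003 grasp in chute xyz mm [-521.9  369.4  592.2]
[ 0.68472444 -0.11522933  0.05500363] [ 0.56571356 -0.04604674  0.25160012] [ 0.5483578  -0.03595761  0.28027044]
(0.029, 0.284) [ 0.56443235 -0.04530196  0.46827652] 0.5662474251328363
(0, 0.312) [ 0.53001029 -0.02529196  0.47457907] 0.5306134130967992
(0, 0.264) [ 0.55381247 -0.03912848  0.43525977] 0.5551930192990986
[ 104.8 -450.  -225.3] [ 6.04182592e+01  3.02224670e+01  8.20858851e+01 -5.00771218e-04
  6.76888136e+01 -1.02273645e+01]
```

View pics/ov.png

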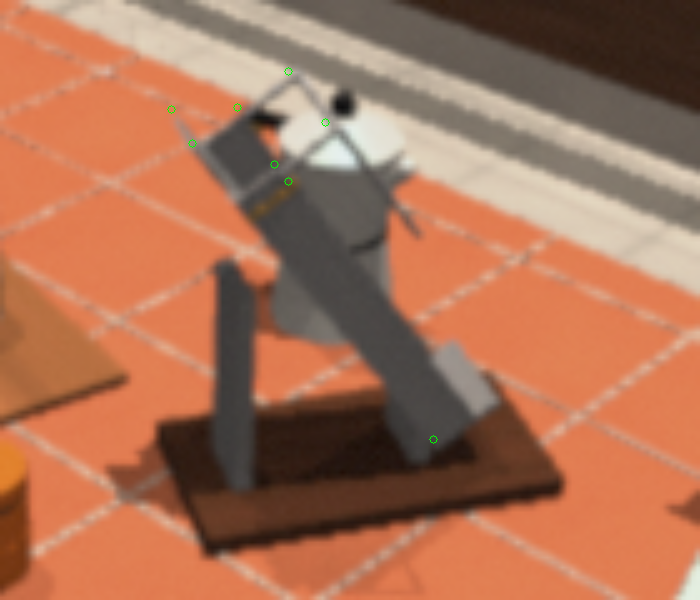

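The side overlay sits about 2 px off at the hoop, roughly 6 mm. I'll spin to the chute yaw and look at the mouth with the wrist camera before I trust it.

```bash
python3 -m crank '[{"offset":[-0.03,0,0],"spin":0.0945},{"offset":[-0.03,0,0],"spin":0.0945},{"offset":[-0.03,0,0],"spin":0}]'
python3 - <<'E'
from h import *
s=show();print(go([.52,-.02,.56]))
E
```

```text
time_s: 1.2
position: [0.2071, 0.5896, 0.4955]
tcp_rot: [[-0.0, -0.864, 0.504], [-0.001, 0.504, 0.864], [-1.0, 0.0, -0.001]]
force: [-0.4, 0.5, -0.2]
opening: 0.998
t 1.20 tcp [0.2071 0.5896 0.4955] jawyaw 59.72 F [-0.4  0.5 -0.2] op 0.998 grasp in chute xyz mm [-469.8  369.2  666.6]
[ -64.2 -577.6 -368.8]
```

```bash
python3 -m crank '[{"offset":[-0.005,-0.04,-0.026]},{"offset":[-0.005,-0.04,-0.026]},{"offset":[-0.005,-0.04,-0.026]},{"offset":[-0.005,-0.04,-0.026]},{"offset":[-0.005,-0.04,-0.026]},{"offset":[-0.005,-0.04,-0.026]},{"offset":[-0.005,-0.04,-0.026]},{"offset":[-0.005,-0.04,-0.026]},{"offset":[-0.005,-0.04,-0.026]},{"offset":[-0.005,-0.04,-0.026]},{"offset":[-0.005,-0.04,-0.026]},{"offset":[-0.005,-0.04,-0.026]}]'
python3 - <<'E'
from h import *
s=show();print(go([.52,-.02,.56]))
E
```

```text
t 1.20 tcp [0.2071 0.5896 0.4955] jawyaw 59.72 F [-0.4  0.5 -0.2] op 0.998 grasp in chute xyz mm [-469.8  369.2  666.6]
[ -64.2 -577.6 -368.8]$[0]: bad value
```

Each row needs a spin field.

```bash
python3 -m crank '[{"offset":[-0.005,-0.04,-0.026],"spin":0},{"offset":[-0.005,-0.04,-0.026],"spin":0},{"offset":[-0.005,-0.04,-0.026],"spin":0},{"offset":[-0.005,-0.04,-0.026],"spin":0},{"offset":[-0.005,-0.04,-0.026],"spin":0},{"offset":[-0.005,-0.04,-0.026],"spin":0},{"offset":[-0.005,-0.04,-0.026],"spin":0},{"offset":[-0.005,-0.04,-0.026],"spin":0},{"offset":[-0.005,-0.04,-0.026],"spin":0},{"offset":[-0.005,-0.04,-0.026],"spin":0},{"offset":[-0.005,-0.04,-0.026],"spin":0},{"offset":[-0.005,-0.04,-0.026],"spin":0}]'
python3 - <<'E'
from h import *
s=show();print(go([.52,-.02,.56]))
E
```

```text
time_s: 2.4
position: [0.4655, 0.0767, 0.5553]
tcp_rot: [[0.001, -0.864, 0.503], [0.0, 0.503, 0.864], [-1.0, -0.001, 0.001]]
force: [0.8, 0.6, -0.2]
opening: 0.997
t 2.40 tcp [0.4655 0.0767 0.5553] jawyaw 59.80 F [ 0.8  0.6 -0.2] op 0.997 grasp in chute xyz mm [-41.3  55.9 439.5]
[ -4.7 -95.8 -56.2]
```

```bash
python3 -m crank '[{"offset":[0,-0.03,-0.018],"spin":0},{"offset":[0,-0.03,-0.018],"spin":0},{"offset":[0,-0.03,-0.018],"spin":0},{"offset":[0,0,0],"spin":0}]'
python3 - <<'E'
from h import *
s=show()
c=bot.capture("wrist");im=c["pixels"].copy()
np.savez("w1.npz",d=c["depth"],K=c["K"],T=c["world_to_cam"])
for q in [C(-.03,.275,.022),C(-.03,.275,-.022),C(0,.24,.037),C(0,.24,-.037),C(-.03,0.24,-.034),C(.037,.24,.034),C(.037,.24,-.034),C(0,.225,-.037),C(-.03,0,.034),C(-.03,0,-.034)]:
    u,v=proj(c,q);cv2.circle(im,(int(u),int(v)),3,(0,255,0),1)
cv2.imwrite("pics/w1.png",im)
E
```

```text
time_s: 2.8
position: [0.5177, -0.0167, 0.5545]
tcp_rot: [[0.002, -0.862, 0.507], [-0.002, 0.507, 0.862], [-1.0, -0.002, -0.001]]
force: [-0.6, 0.6, 0.8]
opening: 0.998
t 2.80 tcp [ 0.5177 -0.0167  0.5545] jawyaw 59.56 F [-0.6  0.6  0.8] op 0.998 grasp in chute xyz mm [ 33.9   1.  385.9]
```

View pics/w1.png

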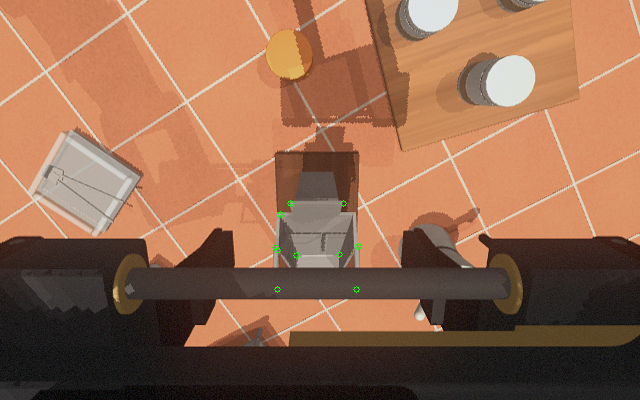

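Run:
```python
import cv2
im=cv2.imread("pics/w1.png")[145:300,250:390];cv2.imwrite("pics/w1z.png",cv2.resize(im,None,fx=5,fy=3.8,interpolation=cv2.INTER_NEAREST))
```

```text
(no output)
```

View pics/w1z.png

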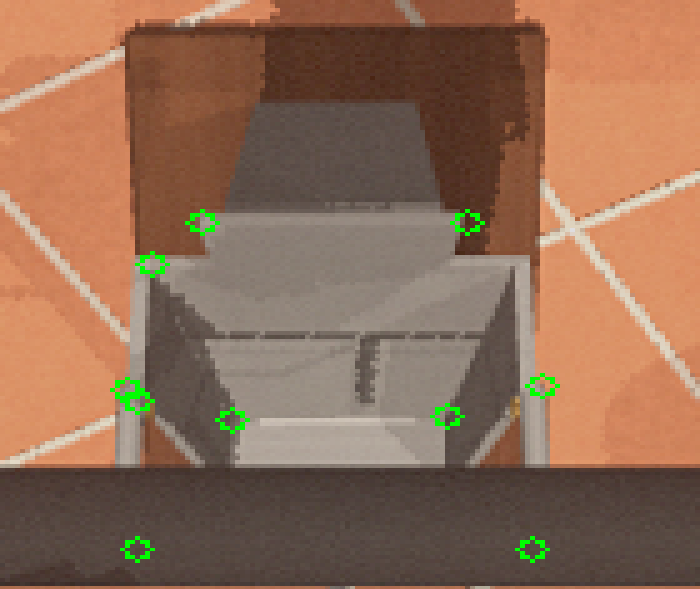

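The wrist view agrees with my model. The tongue corners, predicted at crop (203,223) and (467,222), appear at about (203,212) and (458,210), so within about 2.5 mm. Next is the tall tin, the far one of the three white tins on the tray at top-view (245,193). It has the highest lid, at 0.102 m.

Run:
```python
from h import *
print(go([.557,.228,.36]))
```

```text
[194.4  87.9 230.1]
```

```bash
python3 -m crank '[{"offset":[0,0.005,0.02],"spin":0},{"offset":[0.01,0.012,0.03],"spin":0},{"offset":[0.025,0.012,0.03],"spin":0},{"offset":[0.03,0.012,0.03],"spin":0},{"offset":[0.03,0.012,0.03],"spin":0},{"offset":[0.03,0.012,0.03],"spin":0},{"offset":[0.03,0.012,0.03],"spin":0},{"offset":[0.03,0.011,0.03],"spin":0},{"offset":[0.009,0,0],"spin":0},{"offset":[0,0,0],"spin":0}]'
python3 - <<'E'
from h import *
s=show();print(go([.557,.228,.234]))
c=bot.capture("wrist");cv2.imwrite("pics/w2.png",c["pixels"])
W=world(c)
for l in ("tall","short","middle"):
  for r in bot.regions_of(l,c)[:3]:
    p=W[r["region"]];p=p[p[:,2]>.05];t=p[abs(p[:,2]-np.percentile(p[:,2],75))<.004]
    if len(t): print(l,r["p"],np.round(r["extent"]),((t.min(0)+t.max(0))/2).round(4),t.max(0)-t.min(0))
E
```

```text
time_s: 3.85
position: [0.5539, 0.2309, 0.3591]
tcp_rot: [[-0.005, -0.866, 0.5], [-0.001, 0.5, 0.866], [-1.0, 0.003, -0.003]]
force: [-0.6, 0.1, 0.5]
opening: 1.001
t 3.85 tcp [0.5539 0.2309 0.3591] jawyaw 59.98 F [-0.6  0.1  0.5] op 1.001 grasp in chute xyz mm [-155.3  233.   279.7]
[125.1  -4.6  -0.6]
tall 0.59 [320. 197.  83.  96.] [0.5562 0.23   0.098 ] [0.05891815 0.05933602 0.00599961]
short 0.96 [371.  41.  84.  82.] [0.4695 0.324  0.0684] [0.05824321 0.05880529 0.00630963]
middle 0.95 [196.  81.  99.  89.] [0.4328 0.191  0.0833] [0.05907775 0.05917158 0.00635408]
middle 0.88 [ 40. 150.  79.  76.] [0.4024 0.0283 0.0723] [0.03886363 0.03465411 0.00699178]
```

View pics/w2.png

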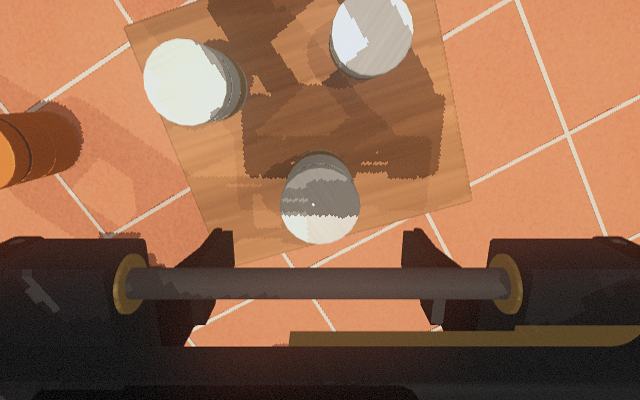

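The wrist view shows the tall tin at (320,197), centred between the fingers, and its measured position agrees to 2 mm. I go down and grip.

```bash
python3 -m crank '[{"offset":[0.02,-0.003,0],"spin":0},{"offset":[0.03,0,0],"spin":0},{"offset":[0.03,0,0],"spin":0},{"offset":[0.03,0,0],"spin":0},{"offset":[0.015,0,0],"spin":0},{"offset":[0,0,0],"spin":0}]'; python3 -m crank '[{"offset":[0,0,0],"spin":0},{"offset":[0,0,0],"spin":0},{"offset":[0,0,0],"spin":0},{"offset":[0,0,0],"spin":0},{"offset":[0,0,0],"spin":0},{"offset":[0,0,0],"spin":0}]' 0.04;python3 - <<'E'
from h import *
s=show();print(go([.557,.228,.40]))
E
```

```text
time_s: 4.65
position: [0.5577, 0.2274, 0.2348]
tcp_rot: [[-0.003, -0.864, 0.504], [-0.001, 0.504, 0.864], [-1.0, 0.002, -0.002]]
force: [-0.4, -0.6, -0.3]
opening: 0.998
time_s: 5.25
position: [0.5583, 0.2285, 0.2367]
tcp_rot: [[0.002, -0.864, 0.503], [0.0, 0.503, 0.864], [-1.0, -0.001, 0.001]]
force: [-0.8, 1.4, 5.9]
opening: 0.686
t 5.25 tcp [0.5583 0.2285 0.2367] jawyaw 59.82 F [-0.8  1.4  5.9] op 0.686 grasp in chute xyz mm [-220.7  233.8  176.1]
[-163.3    0.7   -0.9]
```

```bash
python3 -m crank '[{"offset":[-0.01,0,0],"spin":0},{"offset":[-0.03,0,0],"spin":0},{"offset":[-0.04,0,0],"spin":0},{"offset":[-0.04,0,0],"spin":0},{"offset":[-0.04,0,0],"spin":0},{"offset":[-0.04,0,0],"spin":0},{"offset":[-0.04,0,0],"spin":0},{"offset":[-0.04,0,0],"spin":0},{"offset":[-0.02,0,0],"spin":0},{"offset":[0,0,0],"spin":0}]';python3 - <<'E'
from h import *
s=show();print(go(TC(.036,.284)+[0,0,.06]),go(TC(.036,.284)))
E
```

```text
time_s: 6.25
position: [0.5579, 0.2283, 0.5395]
tcp_rot: [[0.007, -0.864, 0.503], [0.001, 0.503, 0.864], [-1.0, -0.005, 0.005]]
force: [0.8, -0.2, -1.8]
opening: 0.683
t 6.25 tcp [0.5579 0.2283 0.5395] jawyaw 59.82 F [ 0.8 -0.2 -1.8] op 0.683 grasp in chute xyz mm [-46.7 234.  424. ]
[   6.9 -148.9 -233.3] [  66.9 -148.6 -233.6]
```

```bash
python3 -m crank '[{"offset":[0,-0.01,-0.014],"spin":0},{"offset":[0,-0.018,-0.028],"spin":0},{"offset":[0,-0.02,-0.032],"spin":0},{"offset":[0,-0.02,-0.032],"spin":0},{"offset":[0,-0.02,-0.032],"spin":0},{"offset":[0,-0.02,-0.032],"spin":0},{"offset":[0,-0.02,-0.032],"spin":0},{"offset":[0,-0.015,-0.021],"spin":0},{"offset":[0,-0.006,-0.01],"spin":0},{"offset":[0,0,0],"spin":0},{"offset":[0,0,0],"spin":0}]';python3 - <<'E'
from h import *
s=show();print(go(TC(.036,.284)))
c=bot.capture("side");cv2.imwrite("pics/s3.png",cv2.resize(c["pixels"][60:260,260:440],None,fx=3.3,fy=3))
E
```

```text
time_s: 7.35
position: [0.5693, -0.0476, 0.5346]
tcp_rot: [[-0.003, -0.864, 0.503], [0.002, 0.503, 0.864], [-1.0, 0.003, 0.0]]
force: [0.4, 1.3, -2.1]
opening: 0.682
t 7.35 tcp [ 0.5693 -0.0476  0.5346] jawyaw 59.81 F [ 0.4  1.3 -2.1] op 0.682 grasp in chute xyz mm [ 71.    0.4 335.5]
[62.3 -0.6 -0.4]
```

View pics/s3.png

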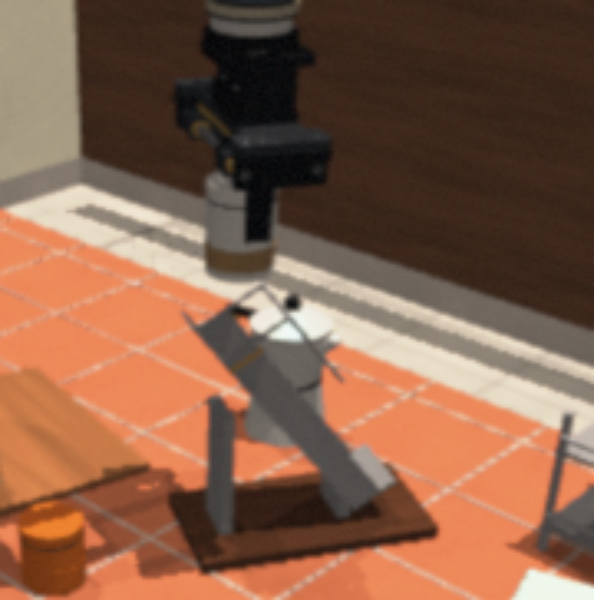

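The side view shows the tall tin held upright above the mouth. I lower it and then pull toward the robot against the tongue, so it pivots in the pads.

```bash
python3 -m crank '[{"offset":[0.015,0,0],"spin":0},{"offset":[0.02,0,0],"spin":0},{"offset":[0.015,0,0],"spin":0},{"offset":[0.008,0,0],"spin":0},{"offset":[0.004,0,0],"spin":0},{"offset":[0,0,0],"spin":0}]';python3 -m crank '[{"offset":[0,0.005,0],"spin":0},{"offset":[0,0.005,0],"spin":0},{"offset":[0,0.005,0],"spin":0}]'
python3 - <<'E'
from h import *
s=show();print(go(TC(0,.312)))
c=bot.capture("side");cv2.imwrite("pics/s4.png",cv2.resize(c["pixels"][60:260,260:440],None,fx=3.3,fy=3))
E
```

```text
time_s: 8.0
position: [0.5697, -0.0474, 0.4737]
tcp_rot: [[-0.0, -0.865, 0.502], [0.0, 0.502, 0.865], [-1.0, 0.0, -0.0]]
force: [-0.2, -0.3, -1.2]
opening: 0.686
time_s: 8.3
position: [0.5591, -0.0418, 0.4765]
tcp_rot: [[0.015, -0.864, 0.503], [-0.007, 0.503, 0.864], [-1.0, -0.017, 0.002]]
force: [8.4, -6.0, 0.5]
opening: 0.682
t 8.30 tcp [ 0.5591 -0.0418  0.4765] jawyaw 59.82 F [ 8.4 -6.   0.5] op 0.682 grasp in chute xyz mm [ 30.7   0.6 292.8]
[ 1.3 33.5 -0.3]
```

View pics/s4.png

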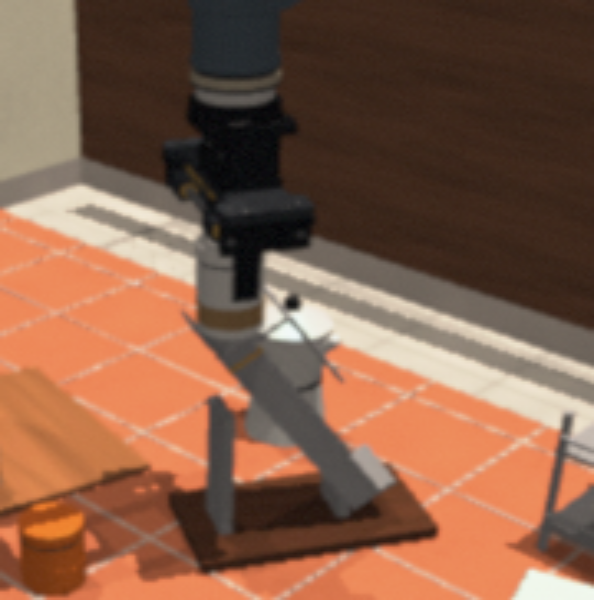

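It has made contact, with about 10 N against the tongue. I keep going in small steps.

```bash
python3 -m crank '[{"offset":[0,0.004,0],"spin":0},{"offset":[0,0.004,0],"spin":0},{"offset":[0,0.004,0],"spin":0}]';python3 -m crank '[{"offset":[0,0.004,0],"spin":0},{"offset":[0,0.004,0],"spin":0},{"offset":[0,0,0],"spin":0}]'
python3 - <<'E'
from h import *
s=show();print(go(TC(0,.312)))
c=bot.capture("side");cv2.imwrite("pics/s5.png",cv2.resize(c["pixels"][60:260,260:440],None,fx=3.3,fy=3))
E
```

```text
time_s: 8.65
position: [0.5499, -0.0367, 0.479]
tcp_rot: [[0.022, -0.864, 0.503], [-0.009, 0.503, 0.864], [-1.0, -0.024, 0.003]]
force: [8.7, -6.8, 7.8]
opening: 0.686
time_s: 8.95
position: [0.5429, -0.0325, 0.4802]
tcp_rot: [[0.023, -0.864, 0.503], [-0.01, 0.503, 0.864], [-1.0, -0.025, 0.003]]
force: [7.3, -6.5, 10.1]
opening: 0.684
t 8.95 tcp [ 0.5429 -0.0325  0.4802] jawyaw 59.81 F [ 7.3 -6.5 10.1] op 0.684 grasp in chute xyz mm [ 18.8   0.7 305.8]
[ 5.2 15.  -0.2]
```

View pics/s5.png

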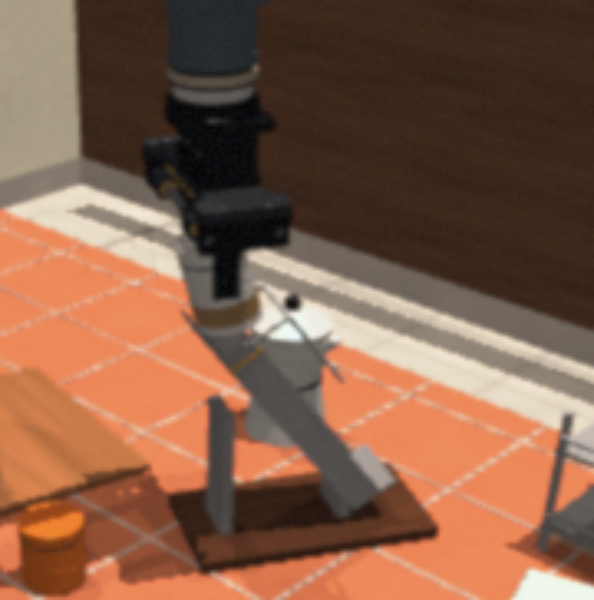

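The tin is pivoting the right way, and I continue.

```bash
python3 -m crank '[{"offset":[0.001,0.005,0],"spin":0},{"offset":[0.001,0.005,0],"spin":0},{"offset":[0.002,0.004,0],"spin":0},{"offset":[0,0,0],"spin":0}]'
python3 - <<'E'
from h import *
s=show();print(go(TC(0,.312)))
c=bot.capture("side");cv2.imwrite("pics/s6.png",cv2.resize(c["pixels"][60:260,260:440],None,fx=3.3,fy=3))
E
```

```text
time_s: 9.4
position: [0.5307, -0.025, 0.4771]
tcp_rot: [[0.024, -0.864, 0.503], [-0.008, 0.503, 0.864], [-1.0, -0.025, 0.005]]
force: [5.9, -3.8, 13.2]
opening: 0.681
t 9.40 tcp [ 0.5307 -0.025   0.4771] jawyaw 59.80 F [ 5.9 -3.8 13.2] op 0.681 grasp in chute xyz mm [  5.2   1.4 311.5]
[ 2.5  0.6 -0.6]
```

View pics/s6.png

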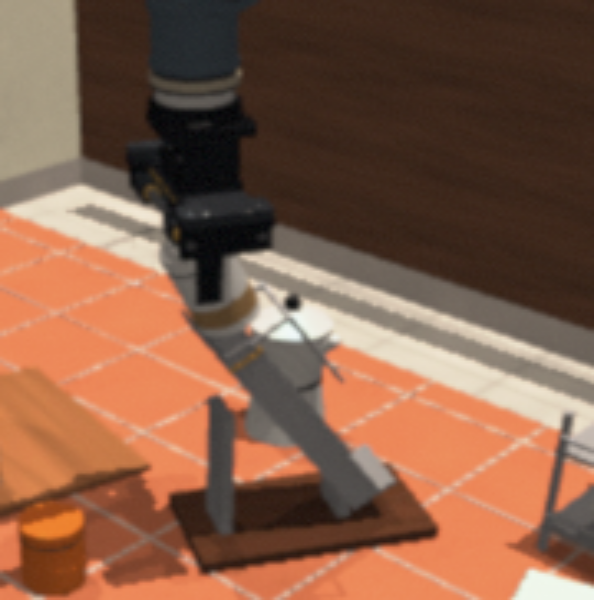

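```bash
python3 -m crank '[{"offset":[0.002,0.003,0],"spin":0},{"offset":[0.002,0.003,0],"spin":0},{"offset":[0,0,0],"spin":0}]'; python3 -m crank '[{"offset":[0.0065,-0.0045,0],"spin":0},{"offset":[0.0065,-0.0045,0],"spin":0},{"offset":[0,0,0],"spin":0}]'
python3 - <<'E'
from h import *
s=show();print(go(TC(0,.264)))
c=bot.capture("side");cv2.imwrite("pics/s7.png",cv2.resize(c["pixels"][60:260,260:440],None,fx=3.3,fy=3))
E
```

```text
time_s: 9.75
position: [0.5238, -0.021, 0.4701]
tcp_rot: [[0.014, -0.864, 0.503], [-0.004, 0.503, 0.864], [-1.0, -0.014, 0.004]]
force: [3.6, -1.1, 5.8]
opening: 0.68
time_s: 10.05
position: [0.532, -0.0259, 0.4553]
tcp_rot: [[0.012, -0.864, 0.503], [-0.004, 0.503, 0.864], [-1.0, -0.012, 0.003]]
force: [5.0, -1.7, -0.1]
opening: 0.679
t 10.05 tcp [ 0.532  -0.0259  0.4553] jawyaw 59.79 F [ 5.  -1.7 -0.1] op 0.679 grasp in chute xyz mm [ -7.8   1.  294. ]
[ 20.4 -25.3  -0.5]
```

View pics/s7.png

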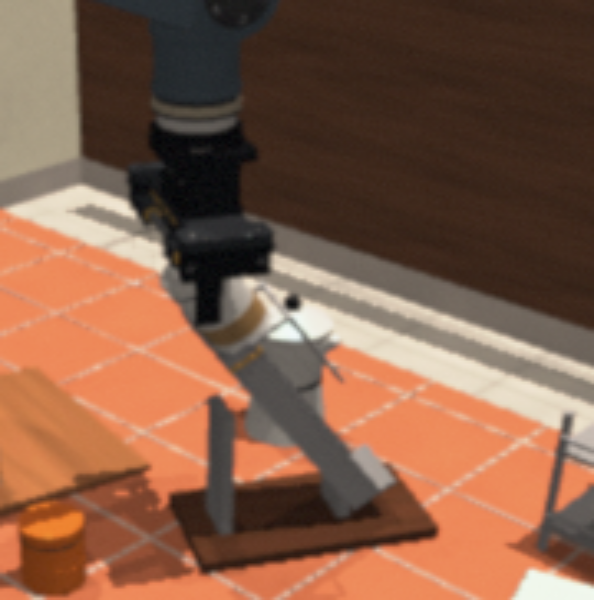

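Run:
```python
from h import *
c=bot.capture("side");cv2.imwrite("pics/s8.png",cv2.resize(c["pixels"][125:195,295:375],None,fx=8,fy=8,interpolation=cv2.INTER_CUBIC))
W=world(c);np.save("s8W.npy",W)
R=[r for l in("tall","middle","short") for r in bot.regions_of(l,c)[:4]]
for r in R: print(r["p"],r["extent"].__class__,np.round(r["extent"]))
```

```text
0.72 <class 'list'> [325. 162.  31.  28.]
0.47 <class 'list'> [251. 211.  21.  29.]
0.8 <class 'list'> [199. 230.  26.  29.]
0.8 <class 'list'> [177. 212.  25.  32.]
0.69 <class 'list'> [275. 244.  22.  36.]
0.65 <class 'list'> [251. 212.  21.  27.]
0.88 <class 'list'> [235. 196.  22.  22.]
0.39 <class 'list'> [251. 213.  18.  28.]
```

View pics/s8.png

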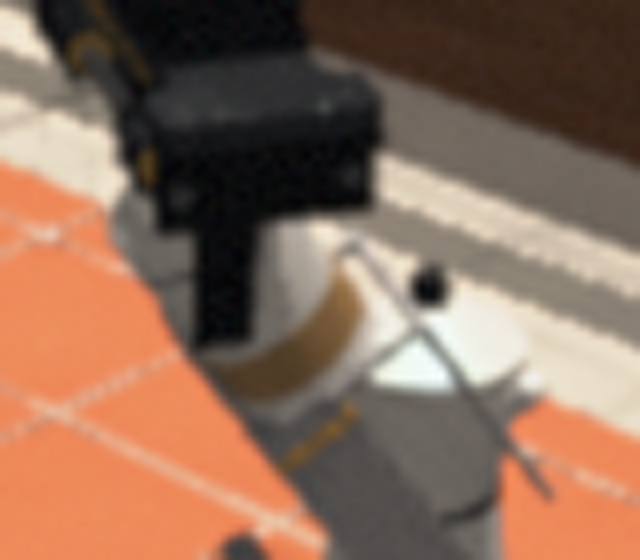

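```bash
cat >> h.py <<'E'
from scipy.optimize import least_squares
def tiltfit(cam="side",label="tall",ext=None,verbose=True):
    c=bot.capture(cam);W=world(c)
    s=bot.read_state();g=s["position"]+s["tcp_rot"][:,0]*.164
    best=None
    for r in bot.regions_of(label,c)[:6]:
        p=W[cv2.erode(r["region"].astype(np.uint8),np.ones((3,3)))>0];p=p[~np.isnan(p[:,0])]
        if len(p)<20 or np.linalg.norm(np.median(p,0)-g)>.09: continue
        q=np.c_[(p-O)@X,(p-O)@Y,(p-O)@Z];best=q;break
    if best is None: print("no tin");return
    q=best; g0=np.array([(g-O)@X,(g-O)@Z]);zref=g0[1]
    def f(v): # axis passes (v0, v1) at z=zref, direction (sin a,0,cos a) 
        d=np.array([np.sin(v[2]),0,np.cos(v[2])]);w=q-[v[0],v[1],zref]
        return np.linalg.norm(w-np.outer(w@d,d),axis=1)-.030
    for th in(.03,.008):
        k=least_squares(f,[g0[0],0,0],loss="soft_l1",f_scale=.0015);q=q[abs(f(k.x))<th]
    d=np.array([np.sin(k.x[2]),0,np.cos(k.x[2])]);t=(q-[k.x[0],k.x[1],zref])@d
    print("tin axis: x %.1f y %.1f mm at grasp z; rel angle %.1f deg (+ = too upright); n %d rms %.4f; span below/above grasp %.1f %.1f"%(k.x[0]*1e3,k.x[1]*1e3,np.degrees(k.x[2]),len(q),np.std(f(k.x)),t.min()*1e3,t.max()*1e3))
E
python3 - <<'E'
from h import *
show();tiltfit()
E
```

```text
t 10.30 tcp [ 0.5317 -0.0257  0.4553] jawyaw 59.80 F [ 5.1 -2.9 -0.2] op 0.680 grasp in chute xyz mm [ -8.2   1.  294.2]
tin axis: x 3.1 y -0.4 mm at grasp z; rel angle 4.5 deg (+ = too upright); n 228 rms 0.0020; span below/above grasp -60.7 23.0
```

```bash
python3 -m crank '[{"offset":[0.0055,-0.0045,0],"spin":0},{"offset":[0.006,-0.005,0],"spin":0},{"offset":[0,0,0],"spin":0}]'
python3 - <<'E'
from h import *
show();tiltfit()
E
```

```text
time_s: 10.7
position: [0.5397, -0.0305, 0.4425]
tcp_rot: [[0.007, -0.864, 0.503], [-0.002, 0.503, 0.864], [-1.0, -0.007, 0.002]]
force: [6.1, -2.4, 1.2]
opening: 0.678
t 10.70 tcp [ 0.5397 -0.0305  0.4425] jawyaw 59.79 F [ 6.1 -2.4  1.2] op 0.678 grasp in chute xyz mm [ -8.4   0.6 278.7]
tin axis: x 1.8 y -1.1 mm at grasp z; rel angle 3.1 deg (+ = too upright); n 185 rms 0.0020; span below/above grasp -60.8 24.3
```

```bash
python3 -m crank '[{"offset":[0.005,-0.005,0],"spin":0},{"offset":[0.005,-0.005,0],"spin":0},{"offset":[0,0,0],"spin":0}]'
python3 - <<'E'
from h import *
show();tiltfit()
c=bot.capture("side");cv2.imwrite("pics/s9.png",cv2.resize(c["pixels"][115:205,295:385],None,fx=6,fy=6,interpolation=cv2.INTER_CUBIC))
E
```

```text
time_s: 11.1
position: [0.5474, -0.0352, 0.4308]
tcp_rot: [[0.001, -0.864, 0.503], [-0.0, 0.503, 0.864], [-1.0, -0.001, 0.0]]
force: [5.1, -2.5, 1.9]
opening: 0.681
t 11.10 tcp [ 0.5474 -0.0352  0.4308] jawyaw 59.80 F [ 5.1 -2.5  1.9] op 0.681 grasp in chute xyz mm [-8.500e+00  2.000e-01  2.645e+02]
tin axis: x 2.9 y -2.0 mm at grasp z; rel angle 7.1 deg (+ = too upright); n 169 rms 0.0024; span below/above grasp -60.2 23.0
```

View pics/s9.png

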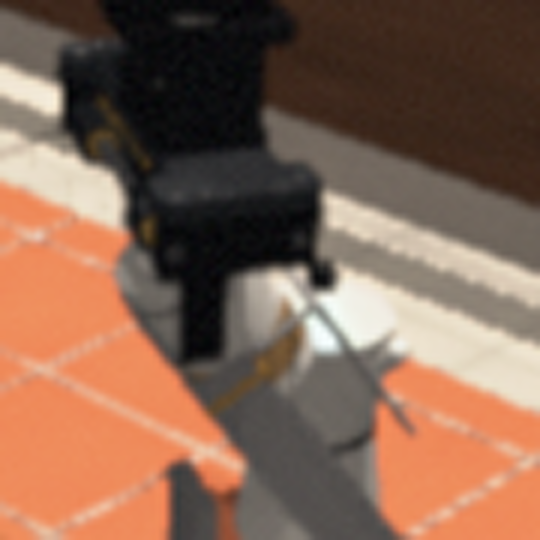

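The tin's base is well inside the mouth, under the hoop near crop (300,320). I let go.

```bash
python3 -m crank '[{"offset":[0,0,0],"spin":0},{"offset":[0,0,0],"spin":0},{"offset":[0,0,0],"spin":0},{"offset":[0,0,0],"spin":0},{"offset":[0,0,0],"spin":0}]' 0.087
python3 - <<'E'
from h import *
show()
c=bot.capture("side");cv2.imwrite("pics/s10.png",cv2.resize(c["pixels"][115:245,285:405],None,fx=5,fy=4.6,interpolation=cv2.INTER_CUBIC))
E
```

```text
time_s: 11.75
position: [0.5463, -0.0345, 0.4309]
tcp_rot: [[-0.002, -0.864, 0.503], [0.001, 0.503, 0.864], [-1.0, 0.002, -0.0]]
force: [-0.1, -0.5, -0.0]
opening: 0.978
t 11.75 tcp [ 0.5463 -0.0345  0.4309] jawyaw 59.82 F [-0.1 -0.5 -0. ] op 0.978 grasp in chute xyz mm [-1.000e+01  1.000e-01  2.656e+02]
```

View pics/s10.png

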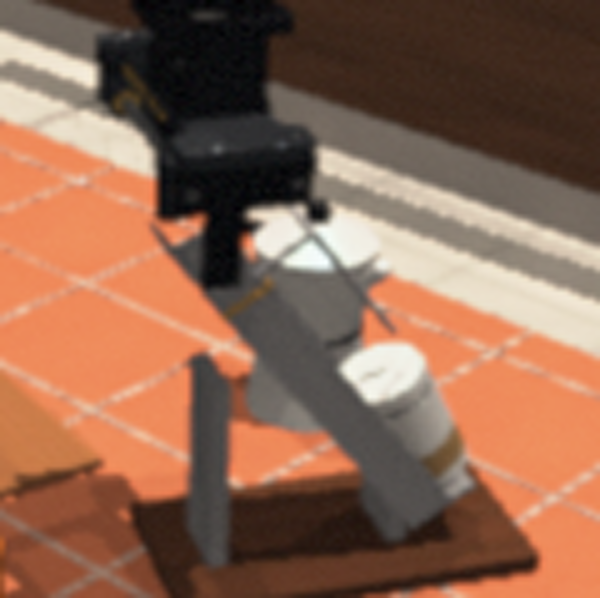

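The tall tin has slid down to the foot; its lid shows at crop (385,370). Now the middle tin, the near one of the three white tins on the tray. Its lid is at 0.085 m.

```bash
python3 - <<'E'
from h import *
print(go([.4325,.1915,.36]))
E
python3 -m crank '[{"offset":[-0.02,0,0],"spin":0},{"offset":[-0.035,0,0],"spin":0},{"offset":[-0.02,0.01,0.01],"spin":0},{"offset":[0,0.03,0.02],"spin":0},{"offset":[0,0.03,0.025],"spin":0},{"offset":[0,0.035,0.025],"spin":0},{"offset":[0.02,0.035,0.025],"spin":0},{"offset":[0.03,0.035,0.025],"spin":0},{"offset":[0.04,0.025,0.01],"spin":0},{"offset":[0.03,0,0],"spin":0},{"offset":[0.02,0,0],"spin":0},{"offset":[0,0,0],"spin":0}]'
python3 - <<'E'
from h import *
s=show();print(go([.4325,.1915,.229]))
c=bot.capture("wrist");cv2.imwrite("pics/w3.png",c["pixels"]);W=world(c)
for l in ("middle",):
  for r in bot.regions_of(l,c)[:3]:
    p=W[r["region"]];p=p[p[:,2]>.05];t=p[abs(p[:,2]-np.percentile(p[:,2],75))<.004]
    if len(t): print(l,r["p"],np.round(r["extent"]),((t.min(0)+t.max(0))/2).round(4),t.max(0)-t.min(0))
E
```

```text
[ 71.3 212.1 138.2]
time_s: 13.0
position: [0.4438, 0.1852, 0.3653]
tcp_rot: [[-0.007, -0.865, 0.502], [-0.001, 0.502, 0.865], [-1.0, 0.005, -0.004]]
force: [-0.3, -0.8, 0.3]
opening: 1.0
t 13.00 tcp [0.4438 0.1852 0.3653] jawyaw 59.86 F [-0.3 -0.8  0.3] op 1.000 grasp in chute xyz mm [-211.1  137.9  326.4]
[136.4  12.2   0.4]
middle 0.95 [320. 174.  73.  80.] [0.4323 0.1903 0.083 ] [0.05894074 0.05968082 0.0058617 ]
middle 0.69 [134. 220. 100.  73.] [0.3908 0.0175 0.0727] [0.05643212 0.05457519 0.00581719]Traceback (most recent call last):
  File "<stdin>", line 6, in <module>
    return _quantile_unchecked(
        a, q, axis, out, overwrite_input, method, keepdims, weights)
    return _ureduce(a,
                    func=_quantile_ureduce_func,
    ...<5 lines>...
                    overwrite_input=overwrite_input,
                    method=method)
    r = func(a, **kwargs)
    result = _quantile(arr,
                       quantiles=q,
    ...<2 lines>...
                       out=out,
                       weights=wgt)
    slices_having_nans = np.isnan(arr[-1, ...])
                                  ~~~^^^^^^^^^
IndexError: index -1 is out of bounds for axis 0 with size 0
```

View pics/w3.png

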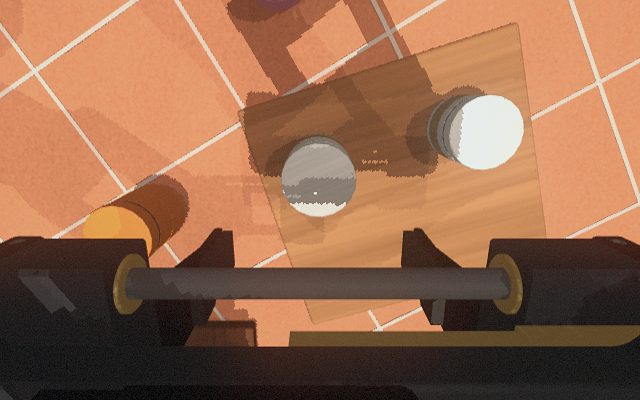

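The wrist view shows the white middle tin at (320,174), centred; the orange look-alike stays at (134,220). I go down and grip, then lift.

```bash
python3 -m crank '[{"offset":[0.02,0.006,0],"spin":0},{"offset":[0.03,0.006,0],"spin":0},{"offset":[0.035,0,0],"spin":0},{"offset":[0.03,0,0],"spin":0},{"offset":[0.02,0,0],"spin":0},{"offset":[0,0,0],"spin":0}]'; python3 -m crank '[{"offset":[0,0,0],"spin":0},{"offset":[0,0,0],"spin":0},{"offset":[0,0,0],"spin":0},{"offset":[0,0,0],"spin":0},{"offset":[0,0,0],"spin":0},{"offset":[0,0,0],"spin":0}]' 0.04;python3 - <<'E'
from h import *
s=show()
E
```

```text
time_s: 13.7
position: [0.4352, 0.1908, 0.2318]
tcp_rot: [[-0.002, -0.864, 0.503], [-0.0, 0.503, 0.864], [-1.0, 0.001, -0.001]]
force: [-0.3, 0.6, 0.1]
opening: 1.0
time_s: 14.3
position: [0.4348, 0.1911, 0.2335]
tcp_rot: [[0.001, -0.865, 0.503], [0.0, 0.503, 0.865], [-1.0, -0.001, 0.001]]
force: [0.0, -0.0, 5.8]
opening: 0.681
t 14.30 tcp [0.4348 0.1911 0.2335] jawyaw 59.83 F [ 0.  -0.   5.8] op 0.681 grasp in chute xyz mm [-294.6  139.3  224. ]
```

```bash
python3 -m crank '[{"offset":[-0.015,0,0],"spin":0},{"offset":[-0.035,0,0],"spin":0},{"offset":[-0.045,0,0],"spin":0},{"offset":[-0.045,0,0],"spin":0},{"offset":[-0.045,0,0],"spin":0},{"offset":[-0.045,0,0],"spin":0},{"offset":[-0.045,0,0],"spin":0},{"offset":[-0.025,0,0],"spin":0},{"offset":[-0.01,0,0],"spin":0},{"offset":[0,0,0],"spin":0}]';python3 - <<'E'
from h import *
s=show();print(go(TC(.036,.284)+[0,0,.06]))
E
```

```text
time_s: 15.3
position: [0.4344, 0.1911, 0.5433]
tcp_rot: [[0.002, -0.864, 0.503], [0.0, 0.503, 0.864], [-1.0, -0.001, 0.001]]
force: [-0.4, -0.6, -1.8]
opening: 0.683
t 15.30 tcp [0.4344 0.1911 0.5433] jawyaw 59.82 F [-0.4 -0.6 -1.8] op 0.683 grasp in chute xyz mm [-117.2  139.2  477.9]
[  11.2 -237.  -139. ]
```

```bash
python3 -m crank '[{"offset":[0,-0.015,-0.008],"spin":0},{"offset":[0,-0.03,-0.017],"spin":0},{"offset":[0,-0.035,-0.021],"spin":0},{"offset":[0,-0.035,-0.021],"spin":0},{"offset":[0,-0.035,-0.021],"spin":0},{"offset":[0,-0.035,-0.021],"spin":0},{"offset":[0,-0.028,-0.017],"spin":0},{"offset":[0.005,-0.016,-0.009],"spin":0},{"offset":[0.005,-0.008,-0.004],"spin":0},{"offset":[0,0,0],"spin":0},{"offset":[0,0,0],"spin":0}]';python3 - <<'E'
from h import *
s=show();print(go(TC(.036,.284)))
E
```

```text
time_s: 16.4
position: [0.5691, -0.0471, 0.5317]
tcp_rot: [[-0.003, -0.865, 0.502], [0.002, 0.502, 0.865], [-1.0, 0.003, 0.0]]
force: [-1.1, 0.6, -0.9]
opening: 0.686
t 16.40 tcp [ 0.5691 -0.0471  0.5317] jawyaw 59.87 F [-1.1  0.6 -0.9] op 0.686 grasp in chute xyz mm [ 69.    0.8 333.4]
[59.4 -1.  -0.8]
```

```bash
python3 -m crank '[{"offset":[0.015,0,0],"spin":0},{"offset":[0.02,0,0],"spin":0},{"offset":[0.015,0,0],"spin":0},{"offset":[0.007,0,0],"spin":0},{"offset":[0.003,0,0],"spin":0},{"offset":[0,0,0],"spin":0}]';python3 -m crank '[{"offset":[0,0.005,0],"spin":0},{"offset":[0,0.005,0],"spin":0},{"offset":[0,0.005,0],"spin":0},{"offset":[0,0.004,0],"spin":0},{"offset":[0,0.004,0],"spin":0},{"offset":[0,0.004,0],"spin":0}]'; python3 -m crank '[{"offset":[0,0.004,0],"spin":0},{"offset":[0,0.004,0],"spin":0},{"offset":[0,0.004,0],"spin":0},{"offset":[0.001,0.004,0],"spin":0},{"offset":[0.001,0.004,0],"spin":0},{"offset":[0,0,0],"spin":0}]'
python3 - <<'E'
from h import *
s=show();print(go(TC(0.002,.312)));tiltfit(label="middle")
E
```

```text
time_s: 17.0
position: [0.5695, -0.0476, 0.473]
tcp_rot: [[0.0, -0.865, 0.502], [-0.0, 0.502, 0.865], [-1.0, -0.0, 0.0]]
force: [1.2, -0.9, -1.0]
opening: 0.685
time_s: 17.6
position: [0.549, -0.0364, 0.4772]
tcp_rot: [[0.017, -0.864, 0.503], [-0.008, 0.503, 0.864], [-1.0, -0.019, 0.002]]
force: [6.5, -5.7, 8.8]
opening: 0.682
time_s: 18.2
position: [0.5312, -0.0256, 0.476]
tcp_rot: [[0.017, -0.864, 0.503], [-0.006, 0.503, 0.864], [-1.0, -0.017, 0.003]]
force: [4.0, -2.7, 11.2]
opening: 0.683
t 18.20 tcp [ 0.5312 -0.0256  0.476 ] jawyaw 59.81 F [ 4.  -2.7 11.2] op 0.683 grasp in chute xyz mm [  4.1   0.8 310.9]
[ 0.2 -0.5 -0.3]
tin axis: x 9.1 y -0.7 mm at grasp z; rel angle 11.2 deg (+ = too upright); n 303 rms 0.0023; span below/above grasp -60.7 13.7
```

```bash
python3 -m crank '[{"offset":[0.002,0.003,0],"spin":0},{"offset":[0.002,0.003,0],"spin":0},{"offset":[0.0065,-0.0045,0],"spin":0},{"offset":[0.0065,-0.0045,0],"spin":0},{"offset":[0,0,0],"spin":0}]'
python3 - <<'E'
from h import *
s=show();print(go(TC(-0.004,.264)));tiltfit(label="middle")
E
```

```text
time_s: 18.8
position: [0.5353, -0.0278, 0.4585]
tcp_rot: [[0.02, -0.864, 0.503], [-0.006, 0.503, 0.864], [-1.0, -0.02, 0.004]]
force: [7.4, -4.0, 8.1]
opening: 0.683
t 18.80 tcp [ 0.5353 -0.0278  0.4585] jawyaw 59.79 F [ 7.4 -4.   8.1] op 0.683 grasp in chute xyz mm [ -1.7   1.2 293.6]
[ 25.9 -17.9  -0.6]
tin axis: x 4.7 y -0.1 mm at grasp z; rel angle 6.6 deg (+ = too upright); n 248 rms 0.0023; span below/above grasp -58.6 13.4
```

```bash
python3 -m crank '[{"offset":[0.0065,-0.0035,0],"spin":0},{"offset":[0.0065,-0.004,0],"spin":0},{"offset":[0,0,0],"spin":0}]'; python3 -m crank '[{"offset":[0.0055,-0.004,0],"spin":0},{"offset":[0.005,-0.0045,0],"spin":0},{"offset":[0,0,0],"spin":0}]'
python3 - <<'E'
from h import *
s=show();tiltfit(label="middle")
c=bot.capture("side");cv2.imwrite("pics/s11.png",cv2.resize(c["pixels"][115:245,285:405],None,fx=5,fy=4.6,interpolation=cv2.INTER_CUBIC))
E
```

```text
time_s: 19.2
position: [0.5426, -0.0319, 0.4463]
tcp_rot: [[0.023, -0.864, 0.503], [-0.008, 0.503, 0.864], [-1.0, -0.023, 0.005]]
force: [8.5, -5.0, 9.2]
opening: 0.681
time_s: 19.5
position: [0.5496, -0.036, 0.4354]
tcp_rot: [[0.021, -0.864, 0.503], [-0.007, 0.503, 0.864], [-1.0, -0.021, 0.004]]
force: [7.5, -3.6, 8.6]
opening: 0.684
t 19.50 tcp [ 0.5496 -0.036   0.4354] jawyaw 59.78 F [ 7.5 -3.6  8.6] op 0.684 grasp in chute xyz mm [ -1.3   1.3 265.2]
tin axis: x 5.0 y -2.3 mm at grasp z; rel angle 10.6 deg (+ = too upright); n 165 rms 0.0027; span below/above grasp -52.5 12.2
```

View pics/s11.png

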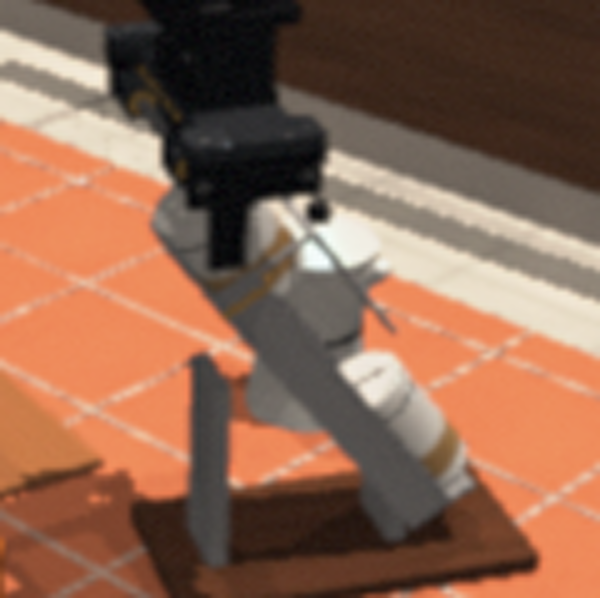

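The middle tin is in the mouth under the hoop, so I let go.

```bash
python3 -m crank '[{"offset":[0,0,0],"spin":0},{"offset":[0,0,0],"spin":0},{"offset":[0,0,0],"spin":0},{"offset":[0,0,0],"spin":0},{"offset":[0,0,0],"spin":0},{"offset":[0,0,0],"spin":0}]' 0.087
python3 - <<'E'
from h import *
show()
c=bot.capture("side");cv2.imwrite("pics/s12.png",cv2.resize(c["pixels"][115:245,285:405],None,fx=5,fy=4.6,interpolation=cv2.INTER_CUBIC))
print(go([.469,.3235,.36]))
E
```

```text
time_s: 20.25
position: [0.5453, -0.0341, 0.4298]
tcp_rot: [[-0.001, -0.864, 0.503], [0.0, 0.503, 0.864], [-1.0, 0.001, -0.0]]
force: [0.5, 0.1, -0.4]
opening: 0.996
t 20.25 tcp [ 0.5453 -0.0341  0.4298] jawyaw 59.83 F [ 0.5  0.1 -0.4] op 0.996 grasp in chute xyz mm [-11.4   0.  265.3]
[ 70.  245.7 270.8]
```

View pics/s12.png

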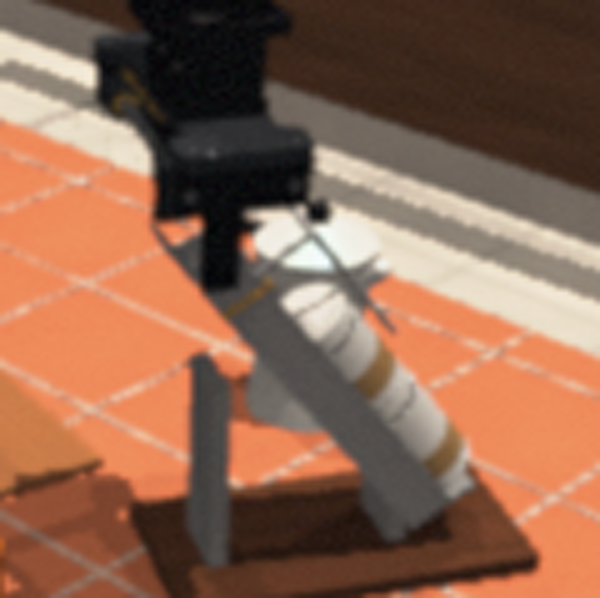

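The middle tin sits on the tall one, with its lid at crop (315,300). Last is the short tin.

```bash
python3 -m crank '[{"offset":[-0.02,0,0],"spin":0},{"offset":[-0.035,0,0],"spin":0},{"offset":[-0.02,0.01,0.012],"spin":0},{"offset":[0,0.03,0.034],"spin":0},{"offset":[0,0.034,0.038],"spin":0},{"offset":[0,0.034,0.038],"spin":0},{"offset":[0.02,0.034,0.038],"spin":0},{"offset":[0.03,0.034,0.038],"spin":0},{"offset":[0.035,0.034,0.038],"spin":0},{"offset":[0.035,0.025,0.023],"spin":0},{"offset":[0.025,0.01,0.011],"spin":0},{"offset":[0,0,0],"spin":0}]'
python3 - <<'E'
from h import *
s=show();print(go([.469,.3235,.218]))
c=bot.capture("wrist");cv2.imwrite("pics/w4.png",c["pixels"]);W=world(c)
for r in bot.regions_of("short",c)[:2]:
    p=W[r["region"]];p=p[p[:,2]>.04];t=p[abs(p[:,2]-np.percentile(p[:,2],75))<.004]
    if len(t): print(r["p"],np.round(r["extent"]),((t.min(0)+t.max(0))/2).round(4),t.max(0)-t.min(0))
E
```

```text
time_s: 21.5
position: [0.4722, 0.3002, 0.3696]
tcp_rot: [[-0.008, -0.866, 0.5], [-0.003, 0.5, 0.866], [-1.0, 0.006, -0.007]]
force: [-0.7, 0.1, 0.3]
opening: 1.002
t 21.50 tcp [0.4722 0.3002 0.3696] jawyaw 60.02 F [-0.7  0.1  0.3] op 1.002 grasp in chute xyz mm [-235.9  251.3  349. ]
[151.6  13.6  19.6]
0.59 [343. 167.  68.  77.] [0.4686 0.3242 0.068 ] [0.05904281 0.05932967 0.00552547]
```

View pics/w4.png

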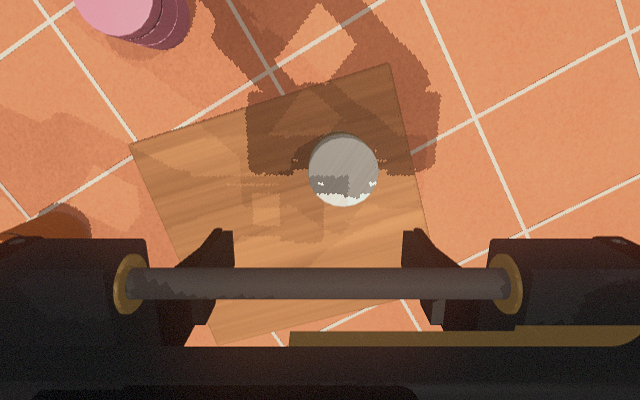

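The short tin is the only one left on the tray, at (343,167). I centre on it, go down and grip.

```bash
python3 -m crank '[{"offset":[0.015,0.007,0.01],"spin":0},{"offset":[0.025,0.006,0.009],"spin":0},{"offset":[0.035,0,0],"spin":0},{"offset":[0.035,0,0],"spin":0},{"offset":[0.03,0,0],"spin":0},{"offset":[0.01,0,0],"spin":0},{"offset":[0,0,0],"spin":0}]'
python3 - <<'E'
from h import *
s=show();print(go([.469,.3238,.217]))
E
python3 -m crank '[{"offset":[0,0,0],"spin":0},{"offset":[0,0,0],"spin":0},{"offset":[0,0,0],"spin":0},{"offset":[0,0,0],"spin":0},{"offset":[0,0,0],"spin":0},{"offset":[0,0,0],"spin":0}]' 0.04;python3 - <<'E'
from h import *
s=show()
E
```

```text
time_s: 22.3
position: [0.4729, 0.3213, 0.2225]
tcp_rot: [[-0.001, -0.864, 0.504], [-0.001, 0.504, 0.864], [-1.0, 0.001, -0.001]]
force: [0.2, -0.1, 0.6]
opening: 0.998
t 22.30 tcp [0.4729 0.3213 0.2225] jawyaw 59.75 F [ 0.2 -0.1  0.6] op 0.998 grasp in chute xyz mm [-327.9  270.8  233.8]
[5.5 4.6 0.2]
time_s: 22.9
position: [0.4728, 0.3219, 0.2242]
tcp_rot: [[0.002, -0.864, 0.503], [0.001, 0.503, 0.864], [-1.0, -0.001, 0.001]]
force: [-0.7, -0.5, 4.8]
opening: 0.687
t 22.90 tcp [0.4728 0.3219 0.2242] jawyaw 59.82 F [-0.7 -0.5  4.8] op 0.687 grasp in chute xyz mm [-326.9  271.7  235.2]
```

```bash
python3 -m crank '[{"offset":[-0.015,0,0],"spin":0},{"offset":[-0.035,0,0],"spin":0},{"offset":[-0.045,0,0],"spin":0},{"offset":[-0.045,0,0],"spin":0},{"offset":[-0.045,0,0],"spin":0},{"offset":[-0.045,0,0],"spin":0},{"offset":[-0.045,0,0],"spin":0},{"offset":[-0.03,0,0],"spin":0},{"offset":[-0.01,0,0],"spin":0},{"offset":[0,0,0],"spin":0}]';python3 - <<'E'
from h import *
s=show();print(go(TC(.036,.280)+[0,0,.06]))
E
```

```text
time_s: 23.9
position: [0.4724, 0.3217, 0.5389]
tcp_rot: [[0.002, -0.864, 0.503], [0.001, 0.503, 0.864], [-1.0, -0.001, 0.002]]
force: [0.5, -0.8, -1.4]
opening: 0.682
t 23.90 tcp [0.4724 0.3217 0.5389] jawyaw 59.82 F [ 0.5 -0.8 -1.4] op 0.682 grasp in chute xyz mm [-146.6  271.3  493.2]
[   9.8 -272.1 -271. ]
```

```bash
python3 -m crank '[{"offset":[0,-0.013,-0.013],"spin":0},{"offset":[0,-0.026,-0.026],"spin":0},{"offset":[0,-0.034,-0.034],"spin":0},{"offset":[0,-0.034,-0.034],"spin":0},{"offset":[0,-0.034,-0.034],"spin":0},{"offset":[0,-0.034,-0.034],"spin":0},{"offset":[0,-0.034,-0.034],"spin":0},{"offset":[0,-0.032,-0.031],"spin":0},{"offset":[0.004,-0.02,-0.02],"spin":0},{"offset":[0.004,-0.011,-0.011],"spin":0},{"offset":[0,0,0],"spin":0},{"offset":[0,0,0],"spin":0}]';python3 - <<'E'
from h import *
s=show();print(go(TC(.036,.280)))
E
```

```text
time_s: 25.1
position: [0.5711, -0.0484, 0.5286]
tcp_rot: [[-0.004, -0.865, 0.503], [0.002, 0.503, 0.865], [-1.0, 0.004, 0.0]]
force: [0.4, 1.1, -1.0]
opening: 0.685
t 25.10 tcp [ 0.5711 -0.0484  0.5286] jawyaw 59.83 F [ 0.4  1.1 -1. ] op 0.685 grasp in chute xyz mm [ 69.1   0.7 329.6]
[59.6 -0.9 -0.7]
```

```bash
python3 -m crank '[{"offset":[0.015,0,0],"spin":0},{"offset":[0.02,0,0],"spin":0},{"offset":[0.015,0,0],"spin":0},{"offset":[0.007,0,0],"spin":0},{"offset":[0.003,0,0],"spin":0},{"offset":[0,0,0],"spin":0}]';python3 -m crank '[{"offset":[0,0.005,0],"spin":0},{"offset":[0,0.005,0],"spin":0},{"offset":[0,0.005,0],"spin":0},{"offset":[0,0.004,0],"spin":0},{"offset":[0,0.004,0],"spin":0},{"offset":[0,0,0],"spin":0}]'
python3 - <<'E'
from h import *
s=show();print(go(TC(0.002,.306)));tiltfit(label="short")
E
```

```text
time_s: 25.7
position: [0.5714, -0.0484, 0.4704]
tcp_rot: [[0.0, -0.865, 0.502], [0.0, 0.502, 0.865], [-1.0, 0.0, 0.0]]
force: [-0.0, -0.9, -0.8]
opening: 0.684
time_s: 26.3
position: [0.5537, -0.039, 0.4735]
tcp_rot: [[0.014, -0.864, 0.503], [-0.006, 0.503, 0.864], [-1.0, -0.015, 0.001]]
force: [6.2, -3.2, 2.0]
opening: 0.682
t 26.30 tcp [ 0.5537 -0.039   0.4735] jawyaw 59.81 F [ 6.2 -3.2  2. ] op 0.682 grasp in chute xyz mm [ 23.8   0.3 294. ]
[ 2.4 22.3 -0. ]
tin axis: x -9.7 y 1.7 mm at grasp z; rel angle -28.5 deg (+ = too upright); n 202 rms 0.0038; span below/above grasp -51.5 14.1
```

```bash
python3 -m crank '[{"offset":[0,0.004,0],"spin":0},{"offset":[0,0.004,0],"spin":0},{"offset":[0,0.004,0],"spin":0},{"offset":[0,0,0],"spin":0}]'
python3 - <<'E'
from h import *
s=show();print(go(TC(0.002,.306)));tiltfit(label="short")
c=bot.capture("side");cv2.imwrite("pics/s13.png",cv2.resize(c["pixels"][95:205,285:385],None,fx=6,fy=5.4,interpolation=cv2.INTER_CUBIC))
E
```

```text
time_s: 26.8
position: [0.5445, -0.0338, 0.4759]
tcp_rot: [[0.021, -0.864, 0.503], [-0.01, 0.503, 0.864], [-1.0, -0.023, 0.002]]
force: [7.1, -5.4, 9.6]
opening: 0.678
t 26.80 tcp [ 0.5445 -0.0338  0.4759] jawyaw 59.81 F [ 7.1 -5.4  9.6] op 0.678 grasp in chute xyz mm [1.760e+01 3.000e-01 3.013e+02]
[ 4.8 11.8  0. ]
tin axis: x 20.4 y -1.7 mm at grasp z; rel angle 29.4 deg (+ = too upright); n 199 rms 0.0025; span below/above grasp -50.7 6.6
```

View pics/s13.png

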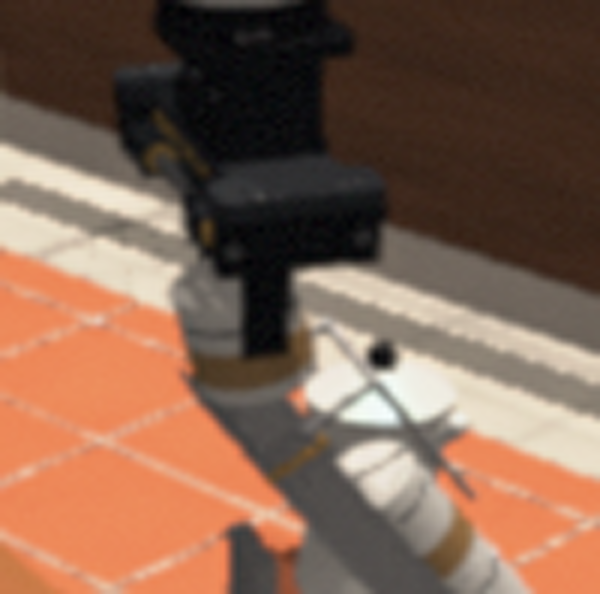

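The short tin is starting to tilt, but its bottom edge is near the tongue's end at crop (195,390). I now press square to the floor instead of pulling further up.

```bash
python3 -m crank '[{"offset":[0.0025,0.0035,0],"spin":0},{"offset":[0.0025,0.0035,0],"spin":0},{"offset":[0,0,0],"spin":0}]'; python3 -m crank '[{"offset":[0.0025,0.003,0],"spin":0},{"offset":[0.0025,0.003,0],"spin":0},{"offset":[0,0,0],"spin":0}]'
python3 - <<'E'
from h import *
s=show();print(go(TC(0.002,.300)));tiltfit(label="short")
c=bot.capture("side");cv2.imwrite("pics/s14.png",cv2.resize(c["pixels"][95:205,285:385],None,fx=6,fy=5.4,interpolation=cv2.INTER_CUBIC))
E
```

```text
time_s: 27.25
position: [0.5413, -0.032, 0.4757]
tcp_rot: [[0.036, -0.864, 0.503], [-0.017, 0.502, 0.865], [-0.999, -0.04, 0.003]]
force: [10.2, -10.7, 24.2]
opening: 0.68
time_s: 27.55
position: [0.5376, -0.0295, 0.4732]
tcp_rot: [[0.044, -0.863, 0.503], [-0.019, 0.502, 0.864], [-0.999, -0.048, 0.006]]
force: [10.7, -10.8, 30.5]
opening: 0.685
t 27.55 tcp [ 0.5376 -0.0295  0.4732] jawyaw 59.82 F [ 10.7 -10.8  30.5] op 0.685 grasp in chute xyz mm [ 12.9   1.1 301.5]
[ 7.3  0.6 -0.2]
tin axis: x 17.1 y -0.8 mm at grasp z; rel angle 26.4 deg (+ = too upright); n 186 rms 0.0025; span below/above grasp -45.1 7.1
```

View pics/s14.png

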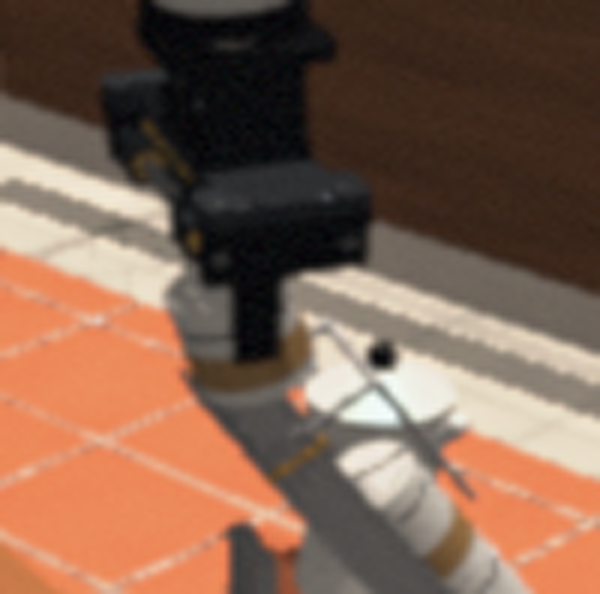

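Pressing square mostly jams: 34 N, and the tin slipped rather than turned. I back off and re-seat it deeper, so I can drag it up the tongue. In that direction the friction helps the pivot.

```bash
python3 -m crank '[{"offset":[-0.0065,-0.009,0],"spin":0},{"offset":[-0.0065,-0.009,0],"spin":0},{"offset":[0,0,0],"spin":0},{"offset":[0,0,0],"spin":0}]'
python3 - <<'E'
from h import *
s=show();print(go(TC(0.024,.274)));tiltfit(label="short")
E
```

```text
time_s: 28.1
position: [0.5456, -0.0343, 0.4736]
tcp_rot: [[0.002, -0.864, 0.503], [-0.001, 0.503, 0.864], [-1.0, -0.002, 0.0]]
force: [2.0, -1.7, 5.0]
opening: 0.681
t 28.10 tcp [ 0.5456 -0.0343  0.4736] jawyaw 59.82 F [ 2.  -1.7  5. ] op 0.681 grasp in chute xyz mm [1.450e+01 1.000e-01 3.007e+02]
[ 16.4 -23.4  -0.1]
tin axis: x 20.2 y -2.0 mm at grasp z; rel angle 31.1 deg (+ = too upright); n 185 rms 0.0026; span below/above grasp -49.1 6.5
```

```bash
python3 -m crank '[{"offset":[-0.003,-0.005,0],"spin":0},{"offset":[0.008,-0.006,0],"spin":0},{"offset":[0.008,-0.006,0],"spin":0},{"offset":[0,0,0],"spin":0},{"offset":[0,0,0],"spin":0}]'
python3 - <<'E'
from h import *
s=show();print(go(TC(0.017,.280)));tiltfit(label="short")
c=bot.capture("side");cv2.imwrite("pics/s15.png",cv2.resize(c["pixels"][95:205,285:385],None,fx=6,fy=5.4,interpolation=cv2.INTER_CUBIC))
E
```

```text
time_s: 28.7
position: [0.5601, -0.0427, 0.4589]
tcp_rot: [[-0.003, -0.864, 0.503], [0.001, 0.503, 0.864], [-1.0, 0.003, -0.001]]
force: [-0.1, -0.6, -0.9]
opening: 0.685
t 28.70 tcp [ 0.5601 -0.0427  0.4589] jawyaw 59.81 F [-0.1 -0.6 -0.9] op 0.685 grasp in chute xyz mm [ 1.900e+01 -1.000e-01  2.795e+02]
[ 0.8  2.5 -0. ]
tin axis: x 24.9 y -2.4 mm at grasp z; rel angle 29.3 deg (+ = too upright); n 181 rms 0.0026; span below/above grasp -48.7 5.3
```

View pics/s15.png

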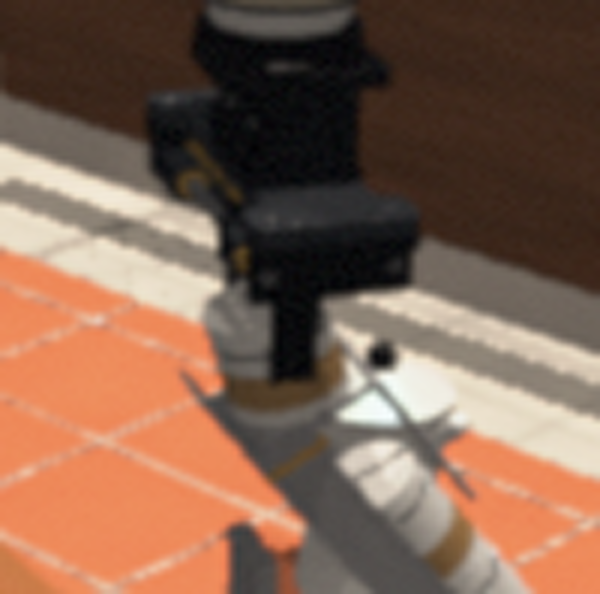

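```bash
python3 -m crank '[{"offset":[0,0.004,0],"spin":0},{"offset":[0,0.004,0],"spin":0},{"offset":[-0.001,0.004,0],"spin":0},{"offset":[-0.001,0.004,0],"spin":0},{"offset":[-0.001,0.004,0],"spin":0},{"offset":[0,0,0],"spin":0}]'
python3 - <<'E'
from h import *
s=show();print(go(TC(0.0,.306)));tiltfit(label="short")
E
```

```text
time_s: 29.45
position: [0.544, -0.0332, 0.4651]
tcp_rot: [[0.008, -0.864, 0.503], [-0.004, 0.503, 0.865], [-1.0, -0.009, 0.001]]
force: [4.2, -2.5, 0.3]
opening: 0.683
t 29.45 tcp [ 0.544  -0.0332  0.4651] jawyaw 59.83 F [ 4.2 -2.5  0.3] op 0.683 grasp in chute xyz mm [  8.9   0.3 294.2]
[-4.7 12.5 -0.2]
tin axis: x 13.9 y -1.1 mm at grasp z; rel angle 20.3 deg (+ = too upright); n 224 rms 0.0026; span below/above grasp -49.8 6.6
```

The angle is down from 29° to 20° off, with only 5 N. I continue.

```bash
python3 -m crank '[{"offset":[-0.001,0.004,0],"spin":0},{"offset":[-0.001,0.004,0],"spin":0},{"offset":[-0.001,0.004,0],"spin":0},{"offset":[0,0,0],"spin":0}]'
python3 - <<'E'
from h import *
s=show();tiltfit(label="short")
c=bot.capture("side");cv2.imwrite("pics/s16.png",cv2.resize(c["pixels"][95:205,285:385],None,fx=6,fy=5.4,interpolation=cv2.INTER_CUBIC))
E
```

```text
time_s: 29.95
position: [0.5337, -0.0272, 0.4679]
tcp_rot: [[0.008, -0.864, 0.503], [-0.003, 0.503, 0.864], [-1.0, -0.009, 0.001]]
force: [4.9, -3.0, -0.2]
opening: 0.683
t 29.95 tcp [ 0.5337 -0.0272  0.4679] jawyaw 59.82 F [ 4.9 -3.  -0.2] op 0.683 grasp in chute xyz mm [  0.7   0.4 303.4]
tin axis: x 6.1 y -1.1 mm at grasp z; rel angle 10.9 deg (+ = too upright); n 224 rms 0.0028; span below/above grasp -51.4 6.9
```

View pics/s16.png

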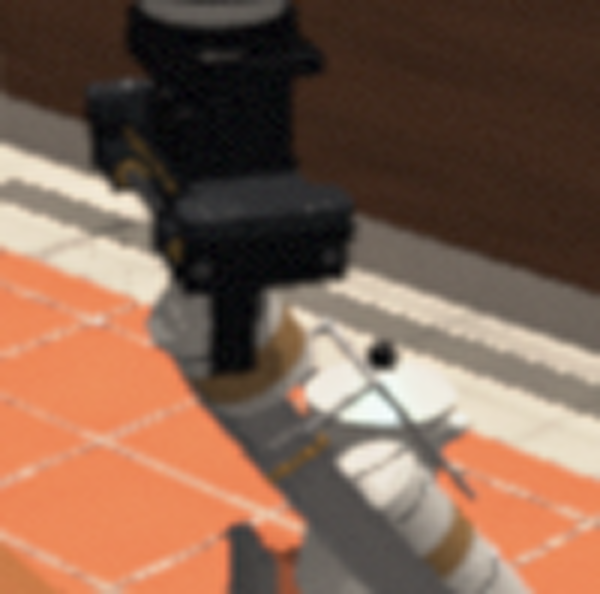

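```bash
python3 -m crank '[{"offset":[0,0.004,0],"spin":0},{"offset":[0,0.003,0],"spin":0},{"offset":[0,0,0],"spin":0}]'
python3 - <<'E'
from h import *
s=show();tiltfit(label="short")
E
python3 -m crank '[{"offset":[0.006,-0.005,0],"spin":0},{"offset":[0.006,-0.005,0],"spin":0},{"offset":[0,0,0],"spin":0}]'
python3 - <<'E'
from h import *
s=show();tiltfit(label="short")
c=bot.capture("side");cv2.imwrite("pics/s17.png",cv2.resize(c["pixels"][95:205,285:385],None,fx=6,fy=5.4,interpolation=cv2.INTER_CUBIC))
E
```

```text
time_s: 30.4
position: [0.5281, -0.024, 0.4686]
tcp_rot: [[0.01, -0.864, 0.503], [-0.005, 0.503, 0.864], [-1.0, -0.011, 0.001]]
force: [6.1, -4.2, 2.2]
opening: 0.681
t 30.40 tcp [ 0.5281 -0.024   0.4686] jawyaw 59.82 F [ 6.1 -4.2  2.2] op 0.681 grasp in chute xyz mm [ -3.8   0.4 307.3]
tin axis: x 3.4 y -0.6 mm at grasp z; rel angle 6.9 deg (+ = too upright); n 207 rms 0.0029; span below/above grasp -48.2 6.2
time_s: 30.8
position: [0.5375, -0.0292, 0.4567]
tcp_rot: [[0.012, -0.864, 0.503], [-0.004, 0.503, 0.864], [-1.0, -0.012, 0.003]]
force: [6.4, -3.0, 2.3]
opening: 0.682
t 30.80 tcp [ 0.5375 -0.0292  0.4567] jawyaw 59.79 F [ 6.4 -3.   2.3] op 0.682 grasp in chute xyz mm [ -1.7   0.9 291.4]
tin axis: x 6.3 y -0.2 mm at grasp z; rel angle 9.7 deg (+ = too upright); n 142 rms 0.0028; span below/above grasp -43.7 4.8
```

View pics/s17.png

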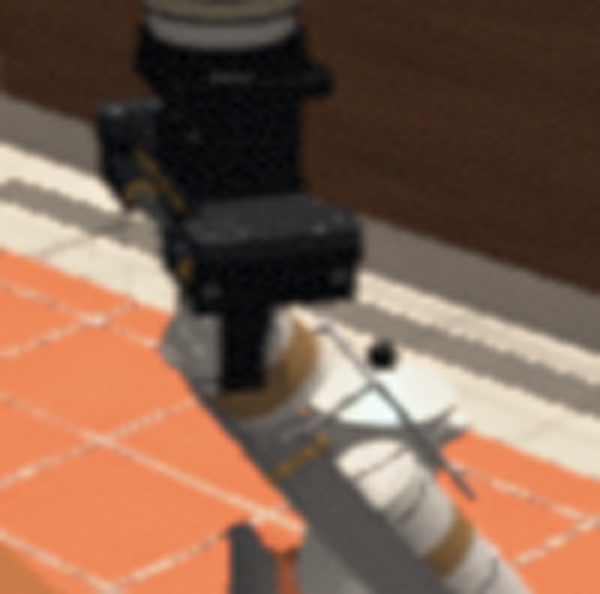

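```bash
python3 -m crank '[{"offset":[0.0065,-0.004,0],"spin":0},{"offset":[0.0065,-0.004,0],"spin":0},{"offset":[0,0,0],"spin":0}]'; python3 -m crank '[{"offset":[0.005,-0.0035,0],"spin":0},{"offset":[0.005,-0.0035,0],"spin":0},{"offset":[0,0,0],"spin":0}]'
python3 - <<'E'
from h import *
s=show();tiltfit(label="short")
c=bot.capture("side");cv2.imwrite("pics/s18.png",cv2.resize(c["pixels"][95:205,285:385],None,fx=6,fy=5.4,interpolation=cv2.INTER_CUBIC))
E
```

```text
time_s: 31.25
position: [0.545, -0.0333, 0.445]
tcp_rot: [[0.014, -0.864, 0.503], [-0.004, 0.503, 0.864], [-1.0, -0.015, 0.003]]
force: [6.8, -3.2, 7.0]
opening: 0.684
time_s: 31.55
position: [0.5509, -0.0369, 0.435]
tcp_rot: [[0.014, -0.864, 0.503], [-0.004, 0.503, 0.864], [-1.0, -0.014, 0.003]]
force: [6.9, -3.9, 7.9]
opening: 0.684
t 31.55 tcp [ 0.5509 -0.0369  0.435 ] jawyaw 59.79 F [ 6.9 -3.9  7.9] op 0.684 grasp in chute xyz mm [ -1.2   1.1 264.6]
tin axis: x 7.4 y -1.6 mm at grasp z; rel angle 16.4 deg (+ = too upright); n 134 rms 0.0030; span below/above grasp -46.1 4.8
```

View pics/s18.png

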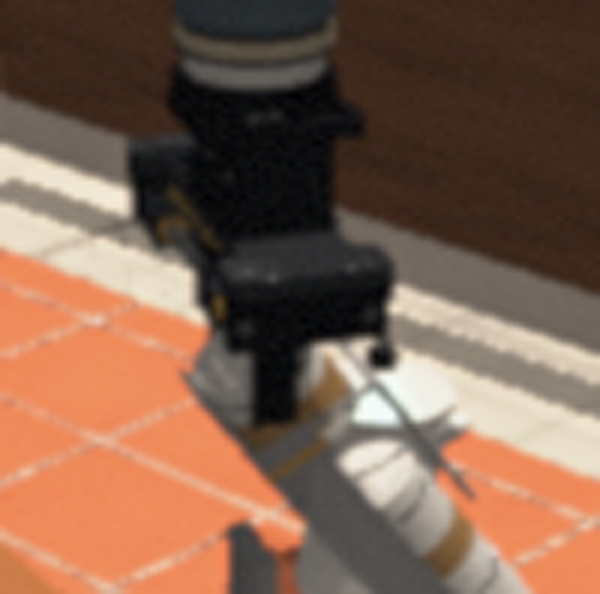

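The short tin's base is about 25 mm inside the mouth, so I let go.

```bash
python3 -m crank '[{"offset":[0,0,0],"spin":0},{"offset":[0,0,0],"spin":0},{"offset":[0,0,0],"spin":0},{"offset":[0,0,0],"spin":0},{"offset":[0,0,0],"spin":0},{"offset":[0,0,0],"spin":0}]' 0.087; python3 -m crank '[{"offset":[-0.02,0,0],"spin":0},{"offset":[-0.035,0,0],"spin":0},{"offset":[-0.03,0.02,0.01],"spin":0},{"offset":[-0.02,0.035,0.03],"spin":0},{"offset":[0,0.035,0.03],"spin":0},{"offset":[0,0.035,0.03],"spin":0},{"offset":[0,0.02,0.02],"spin":0},{"offset":[0,0,0],"spin":0}]'
python3 - <<'E'
from h import *
show()
c=bot.capture("side");cv2.imwrite("pics/s19.png",cv2.resize(c["pixels"][115:245,285:405],None,fx=5,fy=4.6,interpolation=cv2.INTER_CUBIC))
t=bot.capture("top");cv2.imwrite("pics/t19.png",t["pixels"])
W=world(t);m=np.zeros((400,640),bool);m[145:212,305:365]=1;p=W[m];p=p[~np.isnan(p[:,0])];p=p[(p[:,2]>.07)&(p[:,2]<.3)]-O
q=np.c_[p@X,p@Y,p@Z]*1000
f=q[(abs(q[:,1])<15)&(q[:,0]>-22)&(q[:,0]<32)]
for lo in range(0,260,10):
    k=f[(f[:,2]>=lo)&(f[:,2]<lo+10)]
    if len(k): print(lo,len(k),k[:,0].max().round(1),np.median(k[:,0]).round(1))
E
```

```text
time_s: 32.3
position: [0.5479, -0.0356, 0.431]
tcp_rot: [[-0.001, -0.864, 0.503], [0.0, 0.503, 0.864], [-1.0, 0.001, -0.0]]
force: [-0.5, -0.2, -0.4]
opening: 0.992
time_s: 33.1
position: [0.4816, 0.1436, 0.5363]
tcp_rot: [[-0.001, -0.867, 0.499], [0.001, 0.499, 0.867], [-1.0, 0.001, 0.001]]
force: [-1.1, -0.1, 0.1]
opening: 0.998
t 33.10 tcp [0.4816 0.1436 0.5363] jawyaw 60.10 F [-1.1 -0.1  0.1] op 0.998 grasp in chute xyz mm [-68.6 121.8 435.4]
0 8 31.6 30.3
10 11 30.9 30.0
20 9 31.2 30.0
30 10 31.5 29.0
40 10 31.2 29.5
50 11 30.7 29.2
60 13 31.4 29.3
70 11 31.2 29.4
80 12 30.6 29.4
90 10 30.6 29.4
100 10 30.8 28.9
110 10 30.5 29.6
120 12 31.7 29.1
130 9 30.5 28.2
140 15 30.5 28.3
150 10 29.4 27.1
160 11 31.0 28.1
170 13 30.4 28.8
180 11 29.9 28.1
190 11 30.7 28.8
200 13 31.3 28.7
210 4 29.6 23.7
220 142 30.8 3.8
230 3 26.3 0.7
```

View pics/s19.png

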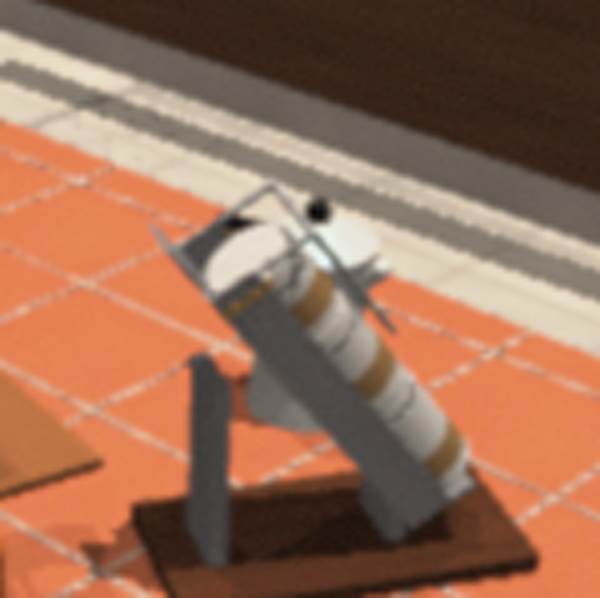

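View pics/t19.png

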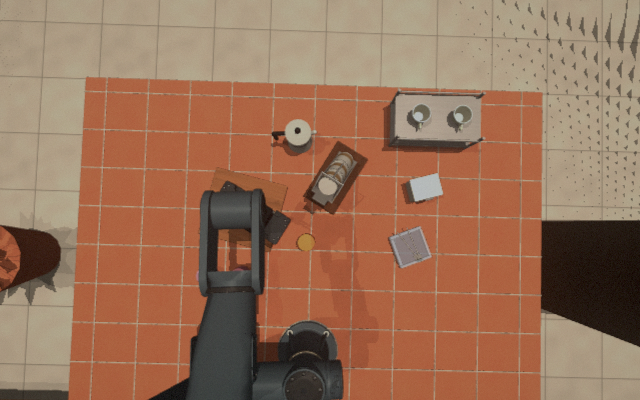

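The side view shows all three tins seated in a straight stack, with the top lid at the brass marks near crop (245,260) to (250,295). By depth the top is about 225 mm up the channel. In the top view the moka pot (298,132), tub (425,187) and ashtray (410,247) haven't moved.

Run:
```python
from h import *
show();print(bot.hand_in())
```

```text
t 33.20 tcp [0.483  0.1411 0.5362] jawyaw 59.92 F [ 1.1 -0.5  0.6] op 0.999 grasp in chute xyz mm [-66.4 120.1 433.7]
the job is handed in; nothing more can be done
None
```

All three tins are in the dispenser, tallest at the bottom, then the middle one, then the shortest on top. I handed the job in at 33.2 s of the 72 s allowed; hand-in reports no verdict.

**How it went:** I gripped each tin upright, pivoted it in the pads against the tongue of the floor until it roughly lined up with the channel, and let go with its base inside the mouth. Each slid home by itself. The side picture showed the tall and middle tins seated before the next went in, and the last one seated at the end.

**Last checks:**
- **Stack:** the side view shows it straight and without gaps. The top camera's depth puts its top about 225 mm up the channel, at the brass marks.
- **Bystanders:** the moka pot, ashtray and tub are where they were in the first picture.
- **Robot:** it was clear of everything, and the wrist read about 1 N, close to zero.

**What disagreed or went wrong:**
- **Short tin:** the first try at tilting it jammed against the tongue, at up to about 34 N on the wrist. I backed off, started deeper and dragged it up the tongue instead, which worked.
- **Chute position:** the side camera disagreed with my chute model by about 2 pixels (6 mm), while the wrist camera agreed to about 2.5 mm. I kept the model.
- **Tilt readings:** my tilt estimates from depth were noisy and clearly wrong once, so I went by the pictures and forces as well.

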